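# Ready the gel stands for pouring

## Robot

A 6-joint arm with a two-finger parallel gripper is mounted at the origin on the work surface. World frame = base frame: x ahead of the robot, y to its left, z up, the work surface at z = 0. Lengths are in m, angles in rad, forces in N, time in s.
With the tool pointing down it reaches from about 0.275 to 1 m from the base axis. Payload 8.4 kg.
Tool frame: the origin (TCP) lies on the centre line of the jaws, within the pads' length; the fingertips stand 17 mm ahead of it and the grasp point (between the pads) lies 2 mm behind it (bot.tcp_to_tips is the y of the fingertips in the tool frame, in m); y points along the fingers, z is the direction in which the jaws open and shut, and the axes are right-handed (so a half turn about y gives the same grasp; the last joint's range is limited). The gripper opens to 85 mm and grips with 20 to 120 N. Pads are 22 mm wide; open, the fingers measure 114 mm over their backs; the gripper's body (76 mm by 85 mm) begins 54 mm behind the grasp point. The pads swing forward as they close: fully open they stand 13 mm farther back than shut.
Start: joints at [1.339, 0.353, 1.633, -0, 1.155, -0.002], TCP at [0.142, 0.609, 0.248] pointing down, gripper open.
Joint ranges: [-2.63, 2.63], [-0.92, 2.1], [0.06, 2.66], [-1.3, 4.44], [0, 2.69], [-3.02, 3.02]. Speed limits (rad/s): [2.22, 2.22, 2.79, 3.14, 3.14, 3.14].

## Interface

Orientations are given as a unit quaternion [x, y, z, w].
In Python, from workcell import bot, hand, kinematics, get_obs, vision, hand_in gives the robot as it stands. The module is installed in compiled form; this text tells all that it offers. Calls block until the motion is done:
- bot.reach(position, orientation): joint-space move of the TCP to a pose.
- bot.servo_line(position, ori=None, velocity=0.15): straight line of the TCP; ori=None keeps the orientation; velocity is the mean speed in m/s.
- bot.goto_joints(angles): joint-space move.
- hand.move_gripper(opening, strength=None): finger opening in m; strength is the grip in N (None keeps the last); returns when the fingers have stopped.
- bot.dwell(seconds).
- kinematics.solve_ik(position, orientation): joint angles nearest the present ones, or None.
- get_obs(): the state.
- vision.read_camera(name): name is "scene" or "top" or "wrist"; returns a dict with "frame" (384x512x3 uint8, red, green, blue), "intrinsics" (3x3 intrinsics, pixels), "dist" ([k1, k2, p1, p2, k3] as OpenCV has them; the pictures are not rectified), "view" (4x4, takes a point from world to camera coordinates). Camera axes: x right, y down, z forward; pixel columns grow to the right and rows downward; lengths in m; the calibration is good to about 2 mm. A picture is of the moment at which its call begins. There is no depth.
A pose or a line that the arm cannot do raises bot.IKError and nothing moves.
- hand_in(): hands the job in, once; it reports no verdict.
The state is a dict: "time_s": time; "joint_pos": joint angles; "joint_vel": joint speeds; "joint_efforts": joint torques, N m; "position": TCP position; "orientation": TCP orientation; "wrist_force": force on the tool from outside, world axes, zero at the start; "ft_torque": the same for the moment, N m; "gripper_width": finger opening in m.
Only numpy, scipy, OpenCV 4.12 (cv2) and the standard library are available. Lean on these libraries where they do the work, as an engineer would, in place of code of your own. Each camera call takes 0.05 s, during which the arm holds its last target.

## Task

Get the gel stands ready for pouring: move every gel cassette from the grey rack into a stand of its own, leaning it to get its foot into the slot and then straightening it upright under the lips, and lock each loaded stand by pushing a hairpin clip sideways over its pin until it snaps home, cross-bar squarely across the front of the cassette. Slide the covered buffer pot, without lifting it, from the grey ring to the middle of the green ring, and leave everything else where it is.

Things in the scene. Friction and masses are not known exactly. Their poses are not given: they have to be found in the camera images.
- cassette1_mid (a point): Gel cassette (may be absent): stiff plate, green pane, white edging, yellow band along its top 28 mm; 8 thick (x) x 90 wide (y) x 90 tall (z), about 120 g, faces alike. Point: its centre, 45 above its lower edge. Starts upright in a slot of the rack. Grip across the thickness near the middle of its top.
- stand1: Cassette stand, white and blue, fixed, base 70 x 166. Two rear posts at y +-37..49, front face x +8.5; each has a lip over the slot, forward to x -3, underside 103 above the table, 6 thick. A cassette cannot come straight down: lean its top to the front (-x) by 0.15 to 0.25 rad, slide its foot in along its own plane, then straighten it. Between the posts the rear is open for a finger.
- stand1_slot (a point): Stand 1: centre of the slot's floor, 8 above the table. x from the open front (robot side) to the rear posts, y along the slot, z up. Slot x -7..7, y -49..49. Front kerb x -15..-7, 8 above the floor; rear kerb 12 above it, with a guide sloping back up to 24. A cassette may stand anywhere in this play.
- stand1_pin (a point): Stand 1's pin: upright steel shank, 14 diameter, on a white pillar 36 (x) x 34 (y). Point: on the pin's axis at the pillar's flat top, 80 above the table; axes as the slot (it is at slot y -71). Shank bare for 14 above the pillar, then a head 20 wide, 6 thick. Push the clip on towards +x, between pillar top and head.
- clip1_seat (a point): Hairpin clip, 60 g, lying flat, 9 high. Two sprung legs point to its +x, tips at x 32, mouth about 26 wide, waist 8 wide at x 8.5, then the seat. Dark steel cross-bar 76 long (y) at x -19..-8.5. Point: centre of the seat at the underside; the pin's axis is here (1.5 play) once snapped on, which takes 5 to 15 N. The cross-bar then lies before the cassette's edge.
- clip1_tab (a point): Orange upright tab of clip 1, to grip: 10 thick (y) x 24 (x) x 36 high, down to the underside. Point: its middle plane, 24 above the clip's underside, at clip x -31. Axes as the clip.
- cassette2_mid (a point): Gel cassette (may be absent): stiff plate, green pane, white edging, yellow band along its top 28 mm; 8 thick (x) x 90 wide (y) x 90 tall (z), about 120 g, faces alike. Point: its centre, 45 above its lower edge. Starts upright in a slot of the rack. Grip across the thickness near the middle of its top.
- stand2: Cassette stand, white and blue, fixed, base 70 x 166. Two rear posts at y +-37..49, front face x +8.5; each has a lip over the slot, forward to x -3, underside 103 above the table, 6 thick. A cassette cannot come straight down: lean its top to the front (-x) by 0.15 to 0.25 rad, slide its foot in along its own plane, then straighten it. Between the posts the rear is open for a finger.
- stand2_slot (a point): Stand 2: centre of the slot's floor, 8 above the table. x from the open front (robot side) to the rear posts, y along the slot, z up. Slot x -7..7, y -49..49. Front kerb x -15..-7, 8 above the floor; rear kerb 12 above it, with a guide sloping back up to 24. A cassette may stand anywhere in this play.
- stand2_pin (a point): Stand 2's pin: upright steel shank, 14 diameter, on a white pillar 36 (x) x 34 (y). Point: on the pin's axis at the pillar's flat top, 80 above the table; axes as the slot (it is at slot y -71). Shank bare for 14 above the pillar, then a head 20 wide, 6 thick. Push the clip on towards +x, between pillar top and head.
- clip2_seat (a point): Hairpin clip, 60 g, lying flat, 9 high. Two sprung legs point to its +x, tips at x 32, mouth about 26 wide, waist 8 wide at x 8.5, then the seat. Dark steel cross-bar 76 long (y) at x -19..-8.5. Point: centre of the seat at the underside; the pin's axis is here (1.5 play) once snapped on, which takes 5 to 15 N. The cross-bar then lies before the cassette's edge.
- clip2_tab (a point): Orange upright tab of clip 2, to grip: 10 thick (y) x 24 (x) x 36 high, down to the underside. Point: its middle plane, 24 above the clip's underside, at clip x -31. Axes as the clip.
- cassette3_mid (a point): Gel cassette (may be absent): stiff plate, green pane, white edging, yellow band along its top 28 mm; 8 thick (x) x 90 wide (y) x 90 tall (z), about 120 g, faces alike. Point: its centre, 45 above its lower edge. Starts upright in a slot of the rack. Grip across the thickness near the middle of its top.
- stand3: Cassette stand, white and blue, fixed, base 70 x 166. Two rear posts at y +-37..49, front face x +8.5; each has a lip over the slot, forward to x -3, underside 103 above the table, 6 thick. A cassette cannot come straight down: lean its top to the front (-x) by 0.15 to 0.25 rad, slide its foot in along its own plane, then straighten it. Between the posts the rear is open for a finger.
- stand3_slot (a point): Stand 3: centre of the slot's floor, 8 above the table. x from the open front (robot side) to the rear posts, y along the slot, z up. Slot x -7..7, y -49..49. Front kerb x -15..-7, 8 above the floor; rear kerb 12 above it, with a guide sloping back up to 24. A cassette may stand anywhere in this play.
- stand3_pin (a point): Stand 3's pin: upright steel shank, 14 diameter, on a white pillar 36 (x) x 34 (y). Point: on the pin's axis at the pillar's flat top, 80 above the table; axes as the slot (it is at slot y -71). Shank bare for 14 above the pillar, then a head 20 wide, 6 thick. Push the clip on towards +x, between pillar top and head.
- clip3_seat (a point): Hairpin clip, 60 g, lying flat, 9 high. Two sprung legs point to its +x, tips at x 32, mouth about 26 wide, waist 8 wide at x 8.5, then the seat. Dark steel cross-bar 76 long (y) at x -19..-8.5. Point: centre of the seat at the underside; the pin's axis is here (1.5 play) once snapped on, which takes 5 to 15 N. The cross-bar then lies before the cassette's edge.
- clip3_tab (a point): Orange upright tab of clip 3, to grip: 10 thick (y) x 24 (x) x 36 high, down to the underside. Point: its middle plane, 24 above the clip's underside, at clip x -31. Axes as the clip.
- rack: Grey stock rack, fixed: base 170 x 110 x 8 mm with three slots in file along its x at -62, 0 and +62, each 11 wide along x and 96 along y; cassettes stand on its base (8 above the table), slot walls up to 32 above the table. Origin at the underside's centre.
- pot_knob (a point): Covered buffer pot, aluminium, 104 diameter, lid 46 above the table, about 0.4 kg; an upright blue knob 24 diameter stands on the lid from 46 to 88. Point: on the knob's axis, 74 above the pot's underside. Starts on the grey ring; it must stay on the surface (no lifting).
- ring_green: Green ring painted on the surface, 120 outer diameter, flat: the pot's place for use. Origin at its centre. (A like grey ring marks where the pot starts.)
- pen: Bystander: blue marker pen with black cap, 140 long, lying, origin at its middle underneath. Leave it alone.
- dish: Bystander: covered round dish, 94 diameter, 17 high, origin underneath. Leave it alone.
- spray: Bystander: amber spray bottle with white and red head, 72 diameter, 200 high, origin underneath. Leave it alone.
Things that resemble listed ones, but are neither listed nor needed, are in the scene too. Leave any turquoise look-alike of the stand3 alone.

How it is judged:
At the end, for the whole second after the job is handed in: Each cassette stands on a slot's floor (centre -10..12 mm across, 8 along; 0.13 rad of vertical, 0.15 of the slot); at each loaded stand a clip's seat is within 5 mm of the pin axis, below its head, 0.45 rad of the stand's direction; the pot stands within 15 mm of the green ring's centre (((x of cassette1_mid in the frame of stand1_slot between -0.01 and 0.012 m and y of cassette1_mid in the frame of stand1_slot between -0.008 and 0.008 m and z of cassette1_mid in the frame of stand1_slot between 0.04 and 0.049 m and angle between cassette1_mid's own z axis and vertical below 0.13 rad and angle between the x axis of cassette1_mid and the x axis of stand1_slot, either way round below 0.15 rad) or (x of cassette1_mid in the frame of stand2_slot between -0.01 and 0.012 m and y of cassette1_mid in the frame of stand2_slot between -0.008 and 0.008 m and z of cassette1_mid in the frame of stand2_slot between 0.04 and 0.049 m and angle between cassette1_mid's own z axis and vertical below 0.13 rad and angle between the x axis of cassette1_mid and the x axis of stand2_slot, either way round below 0.15 rad) or (x of cassette1_mid in the frame of stand3_slot between -0.01 and 0.012 m and y of cassette1_mid in the frame of stand3_slot between -0.008 and 0.008 m and z of cassette1_mid in the frame of stand3_slot between 0.04 and 0.049 m and angle between cassette1_mid's own z axis and vertical below 0.13 rad and angle between the x axis of cassette1_mid and the x axis of stand3_slot, either way round below 0.15 rad)) and ((x of cassette2_mid in the frame of stand1_slot between -0.01 and 0.012 m and y of cassette2_mid in the frame of stand1_slot between -0.008 and 0.008 m and z of cassette2_mid in the frame of stand1_slot between 0.04 and 0.049 m and angle between cassette2_mid's own z axis and vertical below 0.13 rad and angle between the x axis of cassette2_mid and the x axis of stand1_slot, either way round below 0.15 rad) or (x of cassette2_mid in the frame of stand2_slot between -0.01 and 0.012 m and y of cassette2_mid in the frame of stand2_slot between -0.008 and 0.008 m and z of cassette2_mid in the frame of stand2_slot between 0.04 and 0.049 m and angle between cassette2_mid's own z axis and vertical below 0.13 rad and angle between the x axis of cassette2_mid and the x axis of stand2_slot, either way round below 0.15 rad) or (x of cassette2_mid in the frame of stand3_slot between -0.01 and 0.012 m and y of cassette2_mid in the frame of stand3_slot between -0.008 and 0.008 m and z of cassette2_mid in the frame of stand3_slot between 0.04 and 0.049 m and angle between cassette2_mid's own z axis and vertical below 0.13 rad and angle between the x axis of cassette2_mid and the x axis of stand3_slot, either way round below 0.15 rad)) and ((x of cassette3_mid in the frame of stand1_slot between -0.01 and 0.012 m and y of cassette3_mid in the frame of stand1_slot between -0.008 and 0.008 m and z of cassette3_mid in the frame of stand1_slot between 0.04 and 0.049 m and angle between cassette3_mid's own z axis and vertical below 0.13 rad and angle between the x axis of cassette3_mid and the x axis of stand1_slot, either way round below 0.15 rad) or (x of cassette3_mid in the frame of stand2_slot between -0.01 and 0.012 m and y of cassette3_mid in the frame of stand2_slot between -0.008 and 0.008 m and z of cassette3_mid in the frame of stand2_slot between 0.04 and 0.049 m and angle between cassette3_mid's own z axis and vertical below 0.13 rad and angle between the x axis of cassette3_mid and the x axis of stand2_slot, either way round below 0.15 rad) or (x of cassette3_mid in the frame of stand3_slot between -0.01 and 0.012 m and y of cassette3_mid in the frame of stand3_slot between -0.008 and 0.008 m and z of cassette3_mid in the frame of stand3_slot between 0.04 and 0.049 m and angle between cassette3_mid's own z axis and vertical below 0.13 rad and angle between the x axis of cassette3_mid and the x axis of stand3_slot, either way round below 0.15 rad)) and (not (horizontal distance between any of cassette1_mid, cassette2_mid, cassette3_mid and stand1_slot below 0.045 m) or ((horizontal distance between clip1_seat and stand1_pin below 0.005 m and z of clip1_seat in the frame of stand1_pin between -0.005 and 0.009 m and angle between the x axis of clip1_seat and the x axis of stand1_pin, either way round below 0.45 rad) or (horizontal distance between clip2_seat and stand1_pin below 0.005 m and z of clip2_seat in the frame of stand1_pin between -0.005 and 0.009 m and angle between the x axis of clip2_seat and the x axis of stand1_pin, either way round below 0.45 rad) or (horizontal distance between clip3_seat and stand1_pin below 0.005 m and z of clip3_seat in the frame of stand1_pin between -0.005 and 0.009 m and angle between the x axis of clip3_seat and the x axis of stand1_pin, either way round below 0.45 rad))) and (not (horizontal distance between any of cassette1_mid, cassette2_mid, cassette3_mid and stand2_slot below 0.045 m) or ((horizontal distance between clip1_seat and stand2_pin below 0.005 m and z of clip1_seat in the frame of stand2_pin between -0.005 and 0.009 m and angle between the x axis of clip1_seat and the x axis of stand2_pin, either way round below 0.45 rad) or (horizontal distance between clip2_seat and stand2_pin below 0.005 m and z of clip2_seat in the frame of stand2_pin between -0.005 and 0.009 m and angle between the x axis of clip2_seat and the x axis of stand2_pin, either way round below 0.45 rad) or (horizontal distance between clip3_seat and stand2_pin below 0.005 m and z of clip3_seat in the frame of stand2_pin between -0.005 and 0.009 m and angle between the x axis of clip3_seat and the x axis of stand2_pin, either way round below 0.45 rad))) and (not (horizontal distance between any of cassette1_mid, cassette2_mid, cassette3_mid and stand3_slot below 0.045 m) or ((horizontal distance between clip1_seat and stand3_pin below 0.005 m and z of clip1_seat in the frame of stand3_pin between -0.005 and 0.009 m and angle between the x axis of clip1_seat and the x axis of stand3_pin, either way round below 0.45 rad) or (horizontal distance between clip2_seat and stand3_pin below 0.005 m and z of clip2_seat in the frame of stand3_pin between -0.005 and 0.009 m and angle between the x axis of clip2_seat and the x axis of stand3_pin, either way round below 0.45 rad) or (horizontal distance between clip3_seat and stand3_pin below 0.005 m and z of clip3_seat in the frame of stand3_pin between -0.005 and 0.009 m and angle between the x axis of clip3_seat and the x axis of stand3_pin, either way round below 0.45 rad))) and horizontal distance between pot_knob and ring_green below 0.015 m and height (world z) of pot_knob below 0.079 m); the robot touches nothing.
It fails at once if the buffer pot is lifted off the surface by over 12 mm or tipped (height (world z) of pot_knob above 0.086 m or angle between pot_knob's own z axis and vertical above 0.25 rad).
It fails at once if another object on the surface is shifted by more than 5 cm (distance of any of pen, dish, spray from where it was at the start of the episode above 0.05 m).
It fails at once if the spray bottle is knocked over (angle between spray's own z axis and vertical above 0.6 rad).
Of cassette1, cassette2, cassette3 only 2 to 3 are there at a start; the rules pass over those that are not, and their reading is None.
At some moment in a run one of clip1, clip2, clip3 may be knocked a few centimetres aside while the robot is not near it.
It also fails if it takes over 210 s, if anything falls off the work surface, if the arm or the gripper's body presses on something with over 40 N, if the wrist force passes 120 N, or if a joint passes its speed limit or range.

## Working session

There is one attempt and no reset: what is moved stays moved. The work goes in short steps, each a Python script; the robot and the scene stay as the last script left them, time stands still between calls to the robot, and variables do not carry over. Pictures are saved under pics/ and viewed, and the job is handed in when it is done.

```bash
ls; mkdir -p pics; python3 - <<'E'
from workcell import bot, hand, kinematics, get_obs, vision
import cv2,numpy as np
o=get_obs()
for k,v in o.items(): print(k,v)
for n in ["scene","top","wrist"]:
    c=vision.read_camera(n); cv2.imwrite(f"pics/{n}0.png",cv2.resize(c["frame"][:,:,::-1],(800,600),interpolation=cv2.INTER_CUBIC))
    print(n,c["intrinsics"].tolist(),c["dist"],np.round(c["view"],4).tolist())
print(bot.tcp_to_tips)
E
```

```text
pics
time_s 0.0
joint_pos [ 1.33859068e+00  3.53644247e-01  1.63413918e+00 -2.86455410e-05
  1.15521340e+00 -2.39494803e-03]
joint_vel [ 3.83054892e-04  2.76837703e-03  8.77203104e-04  7.25955205e-05
 -1.23346655e-03 -1.28976830e-03]
joint_efforts [ 1.47751332e-03 -6.05264425e+01 -3.42070806e+01  1.95151551e-04
  9.24777036e-03  1.23575671e-05]
position [0.1422702  0.60811988 0.24756195]
orientation [ 0.70293828 -0.08111649  0.08101869 -0.70195004]
wrist_force [-0.36028841 -0.04988396 -0.13050117]
ft_torque [-0.02573285 -0.02551978 -0.01469676]
gripper_width 0.08531958175689613
scene [[475.4544233844642, 0.0, 254.6772125308896], [0.0, 475.4544233844642, 198.32579037751947], [0.0, 0.0, 1.0]] [0.01796604 0.         0.         0.         0.        ] [[0.1056, 0.9943, -0.012, -0.0109], [0.7935, -0.0916, -0.6016, -0.33], [-0.5993, 0.054, -0.7987, 1.6849], [0.0, 0.0, 0.0, 1.0]]
top [[475.9272373273355, 0.0, 255.2431492803416], [0.0, 475.9272373273355, 185.7146315293828], [0.0, 0.0, 1.0]] [0.02255194 0.         0.         0.         0.        ] [[0.0181, -0.9998, 0.008, -0.0747], [-0.9957, -0.0188, -0.0903, 0.4775], [0.0904, -0.0064, -0.9959, 1.6177], [0.0, 0.0, 0.0, 1.0]]
wrist [[310.7245602459665, 0.0, 255.82403715197722], [0.0, 310.7245602459665, 196.67908125094323], [0.0, 0.0, 1.0]] [-0.04258733  0.          0.          0.          0.        ] [[0.2279, 0.9737, -0.0025, -0.624], [0.9212, -0.2148, 0.3244, -0.0427], [0.3153, -0.0762, -0.9459, 0.3815], [0.0, 0.0, 0.0, 1.0]]
0.017
```

View pics/scene0.png

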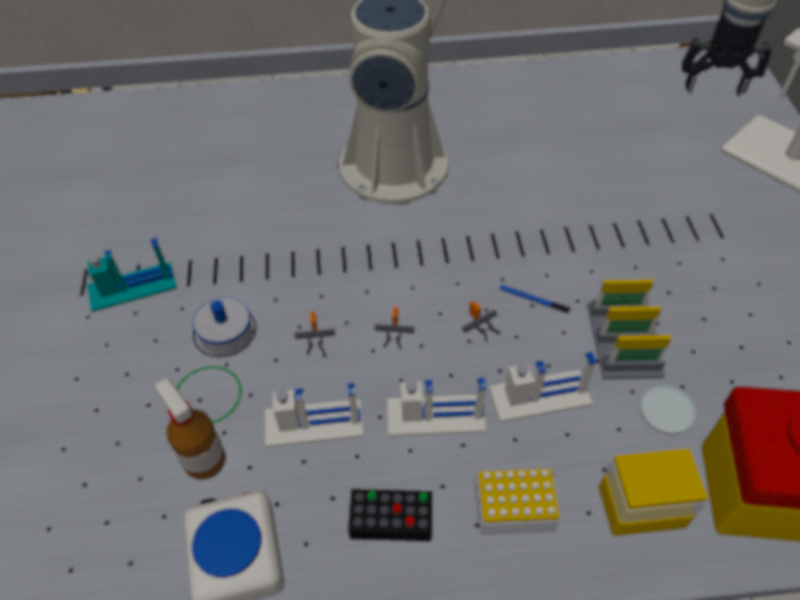

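View pics/top0.png

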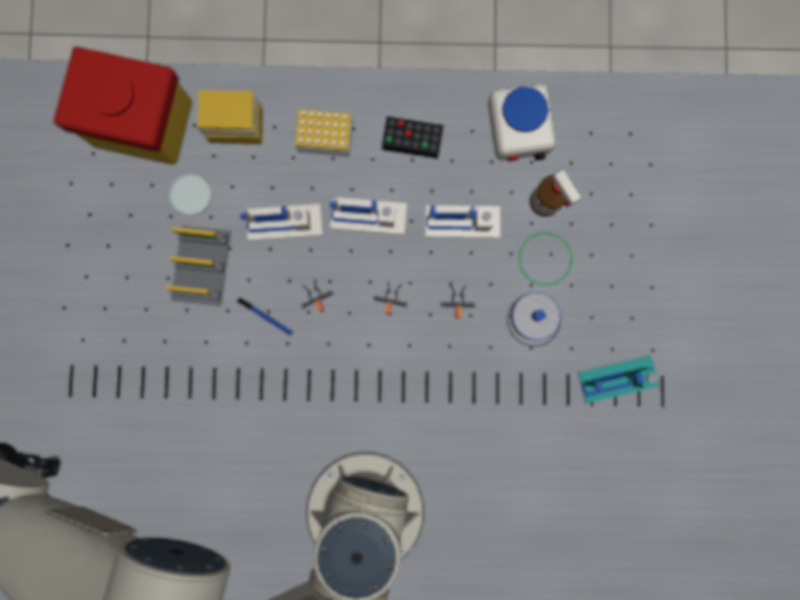

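View pics/wrist0.png

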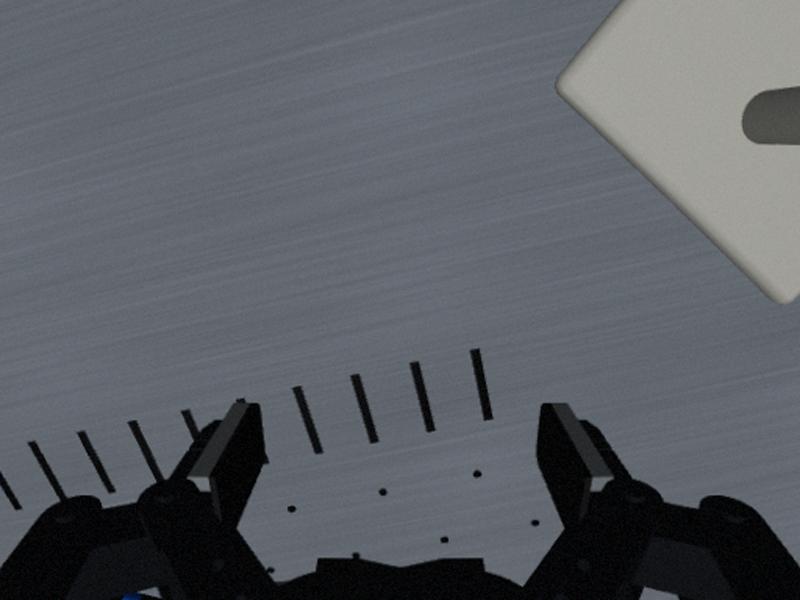

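```bash
cat > h.py <<'E'
from workcell import bot, hand, kinematics, get_obs, vision, hand_in
import cv2,numpy as np
from scipy.spatial.transform import Rotation as R
from scipy.optimize import least_squares
def cam(n): return vision.read_camera(n)
def save(c,f,box=None,s=None):
    im=c["frame"][:,:,::-1]
    if box: x0,y0,x1,y1=box; im=im[y0:y1,x0:x1]
    h,w=im.shape[:2]; s=s or min(800/w,600/h)
    cv2.imwrite("pics/"+f,cv2.resize(im,None,fx=s,fy=s,interpolation=cv2.INTER_CUBIC))
def ray(c,uv):
    p=cv2.undistortPoints(np.array(uv,float).reshape(-1,1,2),c["intrinsics"],np.array(c["dist"])).reshape(-1,2)
    V=np.array(c["view"]); Rm=V[:3,:3]; o=-Rm.T@V[:3,3]
    return o,np.c_[p,np.ones(len(p))]@Rm
def onplane(c,uv,z):
    o,d=ray(c,uv); return o+d*((z-o[2])/d[:,2])[:,None]
def proj(c,P):
    V=np.array(c["view"]); 
    p,_=cv2.projectPoints(np.array(P,float).reshape(-1,1,3),cv2.Rodrigues(V[:3,:3])[0],V[:3,3],c["intrinsics"],np.array(c["dist"])); return p.reshape(-1,2)
def ori(jaw_yaw,lean=0,leanyaw=None):
    """tool down, tool z (jaw) at world yaw jaw_yaw; lean: rotate so that tool back tilts"""
    y=np.array([0,0,-1.]); z=np.array([np.cos(jaw_yaw),np.sin(jaw_yaw),0]); x=np.cross(y,z)
    return R.from_matrix(np.c_[x,y,z])
import pickle
def dump(n,f):
    c=cam(n); pickle.dump(c,open(f"{f}.pkl","wb")); save(c,f"{f}.png"); return c
def load(f): return pickle.load(open(f"{f}.pkl","rb"))
E
python3 - <<'E'
from h import *
o=get_obs(); c=cam("wrist")
Rt=R.from_quat(o["orientation"]).as_matrix(); V=c["view"]
print("cam in tool rot\n",np.round(V[:3,:3]@Rt,3)); print("campos in tool",Rt.T@(-V[:3,:3].T@V[:3,3]-o["position"]))
print(np.round(Rt,3))
t=cam("top")
s=512/800
for n,p,z in [("ringgreen",(545,258),0),("knob",(539,316),.088),("spraybase",(545,210),0),("pen",(265,316),0.01),("dish",(190,194),.017),
 ("clipA tab",(320,306),.036),("B",(390,308),.036),("C",(458,311),.036),("pin1",(298,214),.1),("pin2",(387,211),.1),("pin3",(487,216),.1),("blk L1",(246,215),.109),("rack",(200,266),.01),("cA",(198,231),.098),("cB",(195,260),.098),("cC",(193,290),.098)]:
    print(n,np.round(onplane(t,[(p[0]*s,p[1]*s)],z)[0],3))
print(get_obs()["time_s"])
E
```

```text
cam in tool rot
 [[ 0.     0.001  1.   ]
 [ 0.946 -0.324  0.   ]
 [ 0.324  0.946 -0.001]]
campos in tool [-0.08327226 -0.12558576  0.0001941 ]
[[ 0.974 -0.     0.228]
 [-0.228 -0.001  0.974]
 [ 0.    -1.    -0.001]]
ringgreen [ 0.559 -0.393  0.   ]
knob [ 0.424 -0.362  0.088]
spraybase [ 0.669 -0.393  0.   ]
pen [0.417 0.229 0.01 ]
dish [0.686 0.403 0.017]
clipA tab [0.44  0.105 0.036]
B [ 0.438 -0.047  0.036]
C [ 0.434 -0.196  0.036]
pin1 [0.629 0.151 0.1  ]
pin2 [ 0.64  -0.037  0.1  ]
pin3 [ 0.633 -0.249  0.1  ]
blk L1 [0.623 0.259 0.109]
rack [0.525 0.376 0.01 ]
cA [0.589 0.36  0.098]
cB [0.527 0.364 0.098]
cC [0.464 0.366 0.098]
0.25
```

```bash
python3 - <<'E'
from h import *
q=ori(np.pi/2).as_quat()
for i,y in enumerate([0.25,0.02,-0.22]):
    t=get_obs()["time_s"]
    bot.reach([0.67,y,0.30],q); print(get_obs()["time_s"]-t,get_obs()["joint_pos"].round(2)); c=dump("wrist",f"w{i}")
E
```

```text
2.2833 [ 0.36  0.46  1.36  0.    1.32 -1.22]
0.9167000000000001 [ 0.03  0.38  1.47  0.    1.29 -1.54]
0.9500000000000002 [-0.32  0.44  1.39  0.    1.31 -1.89]
```

View pics/w0.png

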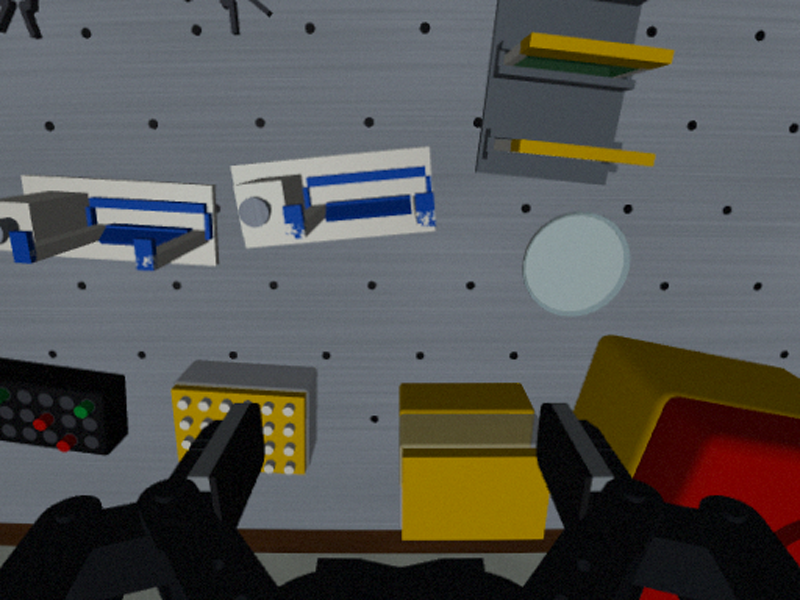

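View pics/w1.png

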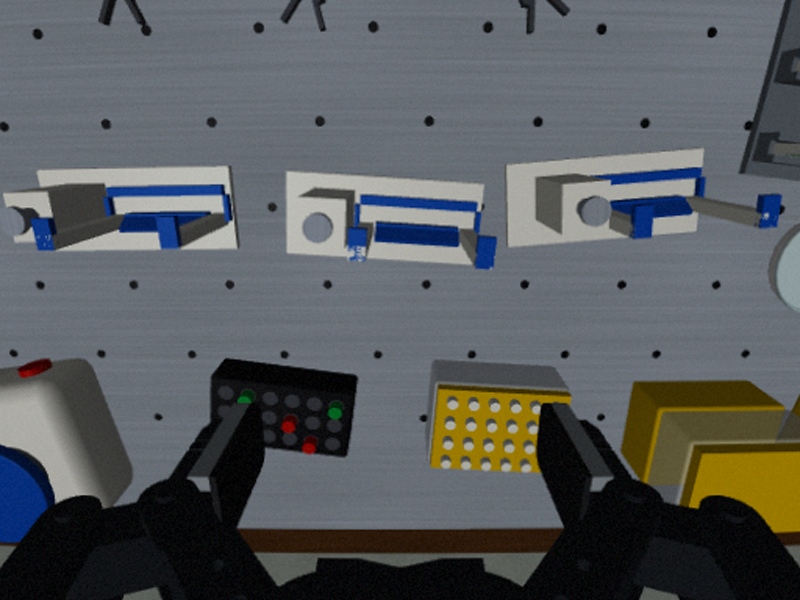

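View pics/w2.png

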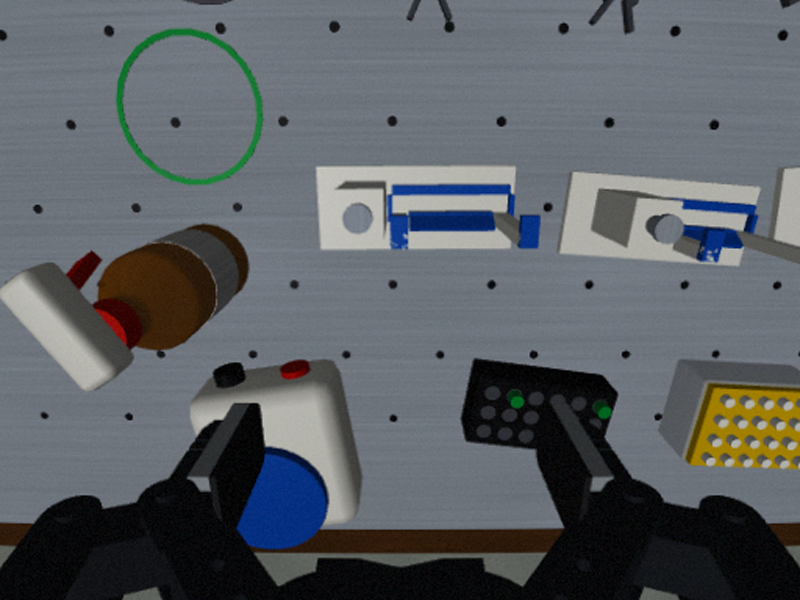

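```bash
python3 - <<'E'
from h import *
def crop(f,x0,y0,w=140,h=80):
    im=load(f)["frame"][y0:y0+h,x0:x0+w,::-1]
    return cv2.resize(im,None,fx=5.6,fy=5.6,interpolation=cv2.INTER_CUBIC)
cv2.imwrite("pics/sA.png",crop("w0",144,88,140,80))
cv2.imwrite("pics/sB.png",crop("w1",178,102,140,80))
cv2.imwrite("pics/sC.png",crop("w2",198,95,150,75))
E
```

```text
(no output)
```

View pics/sA.png

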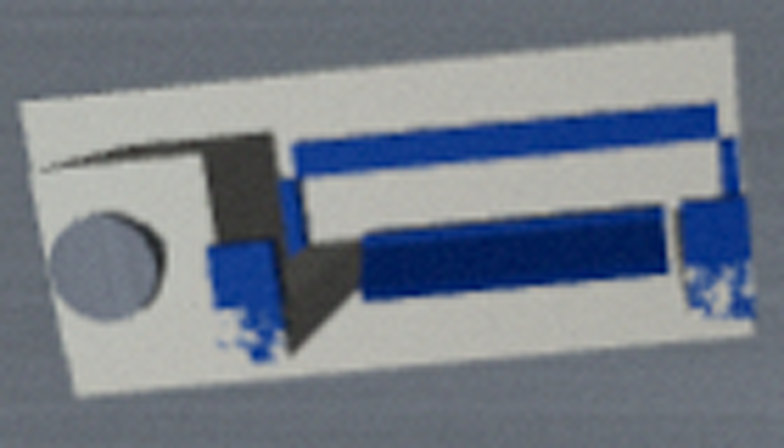

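View pics/sB.png

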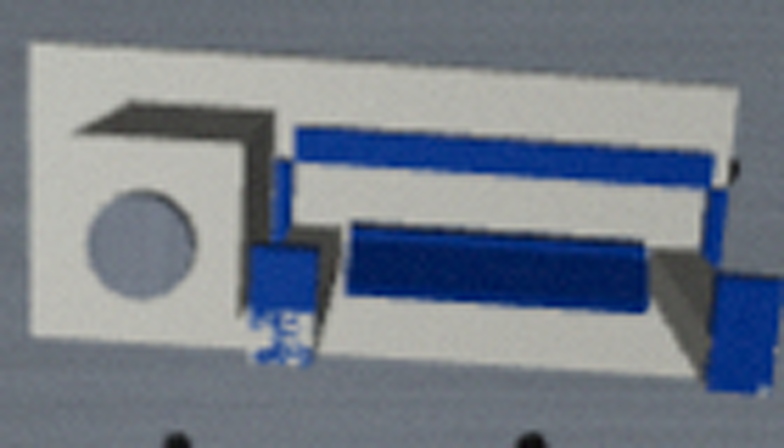

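View pics/sC.png

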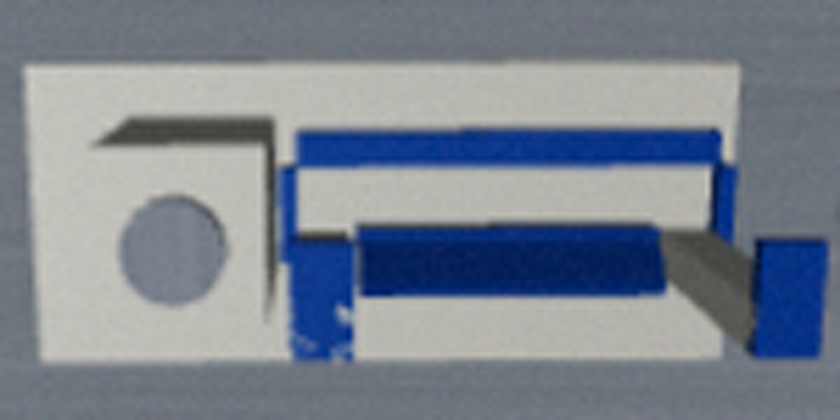

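```bash
cat > fitst.py <<'E'
from h import *
D={"A":("w0",144,88,(107,267),[(207,247),(272,239),(680,203),(747,197)],[(293,142),(717,103)],(.151,)),
"B":("w1",178,102,(141,244),[(250,242),(320,246),(714,272),(784,278)],[(294,127),(714,154)],()),
"C":("w2",198,95,(172,249),[(290,238),(354,238),(755,240),(827,240)],[(297,131),(720,129)],())}
if __name__=="__main__":
  out={}
  for k,(f,x0,y0,pin,lips,kerb,_) in D.items():
    c=load(f); P=np.array([[0,-71,100],[-3,-49,109],[-3,-37,109],[-3,37,109],[-3,49,109],[-15,-49,16],[-15,49,16]])/1000.
    uv=np.array([pin]+lips+kerb,float); uv=(uv+.5)/5.6-.5+[x0,y0]
    w=np.ones((7,2)); w[5:]=1; w[5:,0]=0
    def tr(p): 
        cc,s=np.cos(p[2]),np.sin(p[2]); return np.c_[p[0]+cc*P[:,0]-s*P[:,1],p[1]+s*P[:,0]+cc*P[:,1],P[:,2]]
    r=least_squares(lambda p:((proj(c,tr(p))-uv)*w).ravel(),[.62,.2,0])
    print(k,r.x.round(4)); print((proj(c,tr(r.x))-uv).round(1).tolist()); out[k]=r.x
    pl=onplane(c,[uv[0]],.1)[0]; print("pin",pl.round(4), tr(r.x)[0].round(4))
  np.save("stands.npy",np.array([out[k] for k in "ABC"]))
E
python3 fitst.py
```

```text
A [0.6239 0.2236 0.0886]
[[-0.6, 0.1], [-0.2, -0.1], [-0.0, 0.2], [0.4, -0.1], [0.4, -0.1], [-0.2, 0.1], [0.4, 0.0]]
pin [0.6302 0.1536 0.1   ] [0.6302 0.1529 0.1   ]
B [ 0.6459  0.0355 -0.0646]
[[-0.6, -0.1], [0.1, 0.2], [-0.7, 0.2], [1.0, 0.3], [0.1, 0.0], [-0.1, -0.5], [0.3, -0.3]]
pin [ 0.6414 -0.0347  0.1   ] [ 0.6413 -0.0353  0.1   ]
C [ 0.6349 -0.1767  0.0016]
[[-0.4, -0.0], [-0.6, 0.2], [-0.2, 0.2], [1.1, -0.0], [0.0, -0.0], [-0.3, -0.4], [0.3, 0.1]]
pin [ 0.6351 -0.2473  0.1   ] [ 0.6351 -0.2477  0.1   ]
```

```bash
python3 - <<'E'
from h import *
q=ori(np.pi/2).as_quat()
bot.reach([0.53,-.13,0.30],q);dump("wrist","w3")
bot.reach([0.59,.34,0.30],q);dump("wrist","w4")
print(get_obs()["time_s"])
E
```

```text
7.0917
```

View pics/w3.png

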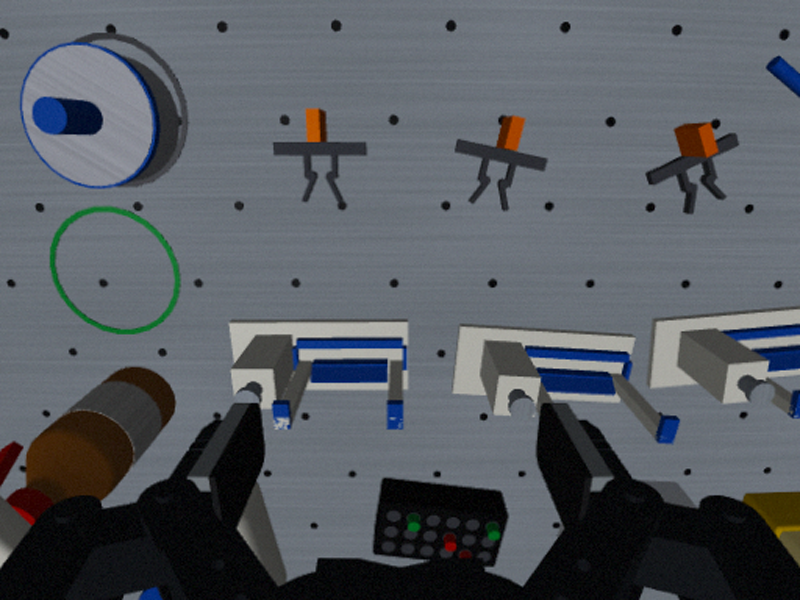

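View pics/w4.png

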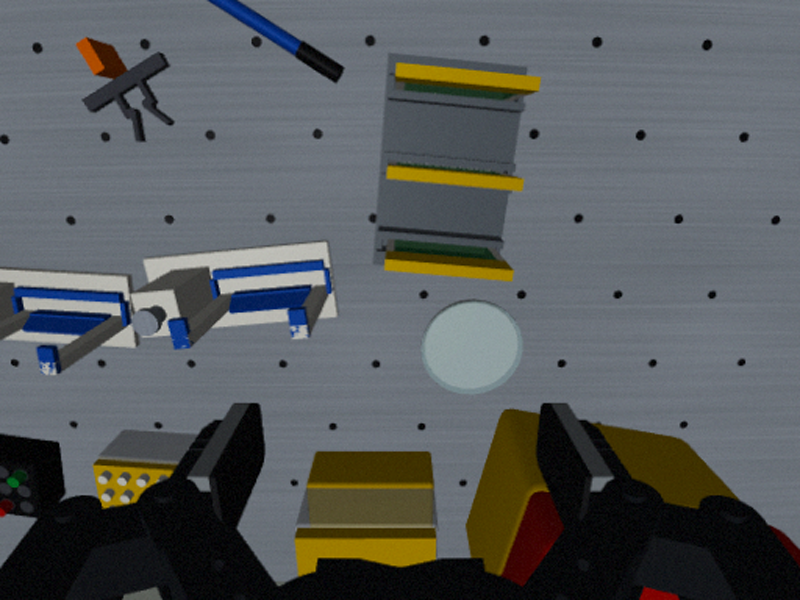

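```bash
python3 - <<'E'
from h import *
c=load("w4"); save(c,"rk.png",(234,28,354,185),3.8)
for i,(x,y) in enumerate([(175,65),(285,68),(410,70)]):pass
c=load("w3"); 
ims=[cv2.resize(c["frame"][60:140,x0:x0+70,::-1],None,fx=3.8,fy=3.8,interpolation=cv2.INTER_CUBIC) for x0 in (170,286,410)]
cv2.imwrite("pics/cl.png",np.hstack(ims))
E
```

```text
(no output)
```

View pics/rk.png

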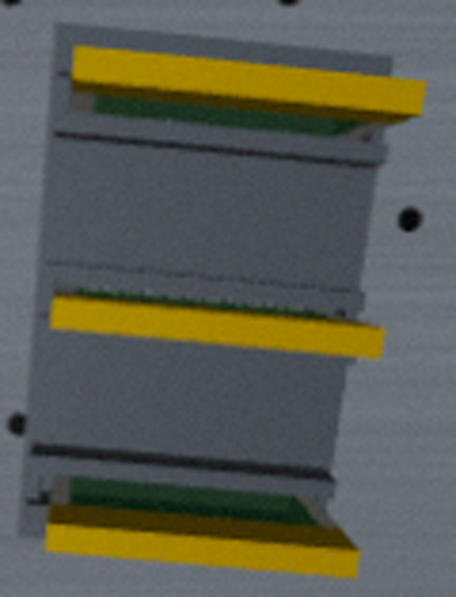

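View pics/cl.png

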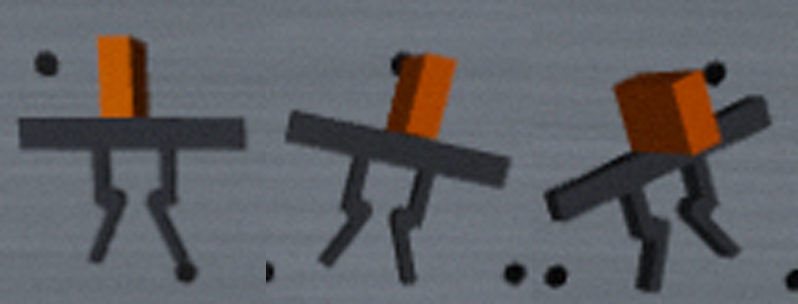

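```bash
cat >> h.py <<'E'
def fit2d(c,uv,P,x0):
    P=np.array(P)/1000.
    def tr(p):
        cc,s=np.cos(p[2]),np.sin(p[2]); return np.c_[p[0]+cc*P[:,0]-s*P[:,1],p[1]+s*P[:,0]+cc*P[:,1],P[:,2]]
    r=least_squares(lambda p:(proj(c,tr(p))-uv).ravel(),x0)
    return r.x,(proj(c,tr(r.x))-uv)
E
python3 - <<'E'
from h import *
c=load("w4")
Q={"c0":[(73,46),(425,82),(421,116),(75,82)],"c1":[(52,296),(384,328),(382,357),(50,328)],"c2":[(48,522),(359,548),(357,577),(46,550)]}
P=[(-4,-45,98),(-4,45,98),(4,45,98),(4,-45,98)]
out=[]
for k,q in Q.items():
    uv=(np.array(q)+.5)/3.8-.5+[234,28]; p,e=fit2d(c,uv,P,[.5,.36,0]); print(k,p.round(4),abs(e).max().round(2)); out.append(p)
np.save("cass.npy",out)
c=load("w3")
Q={"C":(170,0,[(20,118),(245,118),(245,149),(20,149)]),"B":(286,266,[(291,110),(511,157),(503,188),(287,140)]),"A":(410,532,[(547,192),(757,97),(770,122),(560,219)])}
P=[(-19,-38,9),(-19,38,9),(-8.5,38,9),(-8.5,-38,9)]
for k,(x0,off,q) in Q.items():
    uv=(np.array(q)-[off,0]+.5)/3.8-.5+[x0,60]; p,e=fit2d(c,uv,P,[.45,0,0]); print(k,p.round(4),abs(e).max().round(2))
# knob top in w3 (50,116)/800 scale
s=.64
print("knob",onplane(c,[(50*s,116*s)],.088), "ring",onplane(c,[(115*s,269.5*s)],0))
P=np.load("stands.npy");print(P)
# check rack consistency
p=np.load("cass.npy"); print(np.diff(p[:,:2],axis=0),np.hypot(*np.diff(p[:,:2],axis=0).T))
E
```

```text
c0 [ 0.4685  0.3807 -0.0877] 0.77
c1 [ 0.5297  0.3746 -0.0872] 0.49
c2 [ 0.5914  0.3725 -0.0872] 0.51
C [ 0.4666 -0.1958 -0.0038] 0.36
B [ 0.471  -0.0491 -0.1954] 0.63
A [0.4708 0.1206 0.4541] 0.83
knob [[ 0.4292447  -0.36313053  0.088     ]] ring [[ 0.55792819 -0.39130981  0.        ]]
[[ 0.62393856  0.22364583  0.08863534]
 [ 0.64589826  0.03554065 -0.06464891]
 [ 0.63494141 -0.17669573  0.00160207]]
[[ 0.06115489 -0.0061283 ]
 [ 0.06173506 -0.00208826]] [0.06146118 0.06177037]
```

```bash
cat > ops.py <<'E'
from h import *
S=np.load("stands.npy"); C=np.load("cass.npy")
def T(): return round(float(get_obs()["time_s"]),1)
def F(): return get_obs()["wrist_force"].round(1).tolist()
def pose(st,bx,bz,th,up=0,by=0,d=.076):
    x,y,a=st; A=R.from_euler('z',a)
    b=np.array([bx,by,.008+bz]); u=np.array([-np.sin(th),0,np.cos(th)])
    p=A.apply(b+u*(d+up))+[x,y,0]
    return p,(A*R.from_euler('y',-th)*ori(0)).as_quat()
def grab(c):
    x,y,a=c; q=ori(a).as_quat()
    bot.reach([x,y,.19],q); hand.move_gripper(.04,60)
    bot.servo_line([x,y,.084],velocity=.15)
    w=hand.move_gripper(0.0,60); print("grip",get_obs()["gripper_width"],F(),T())
    bot.servo_line([x,y,.25],velocity=.25); print("lifted",get_obs()["gripper_width"],F(),T())
def ins_pre(st,th=.18,bx=.001):
    p,q=pose(st,bx,.0013,th,up=.11); bot.reach(p,q)
def insert(st,th=.18,bx=.001,bz=.0015):
    p,q=pose(st,bx,bz,th,up=.012); bot.servo_line(p,velocity=.15); print("near",F(),T())
    p,q=pose(st,bx,bz,th); bot.servo_line(p,velocity=.04); print("down",F(),T())
def straighten(st,th=.18,bx=.001,bz=.001):
    for k in (.67,.33,0):
        p,q=pose(st,bx,bz,th*k); bot.servo_line(p,q,velocity=.03); print("str",k,F(),T())
def release(st,bx=.001,bz=0):
    p,q=pose(st,bx,bz,0); bot.servo_line(p,velocity=.03); print("low",F(),T())
    hand.move_gripper(.034); p,q=pose(st,bx,bz,0,up=.1); bot.servo_line(p,velocity=.2); print("out",F(),T())
E
python3 - <<'E'
from ops import *
for st in S:
    for th in (0,.18):
        p,q=pose(st,.001,.001,th,up=.11); print(kinematics.solve_ik(p,q))
grab(C[2]); ins_pre(S[0]); dump("wrist","w5"); dump("scene","s5"); print(T())
E
```

```text
[ 3.41535105e-01  4.62414871e-01  1.59225175e+00 -4.44089210e-16
  1.08692603e+00  2.52899770e-01]
[ 0.38137044  0.34362687  1.79837691 -0.0701759   0.82831993  0.33575446]
[ 5.24702390e-02  4.39150734e-01  1.62961649e+00 -4.44089210e-16
  1.07282543e+00  1.17119154e-01]
[ 0.07168986  0.31674241  1.83821903 -0.03364882  0.80854902  0.15740333]
[-2.73283317e-01  4.56929678e-01  1.60110998e+00 -4.44089210e-16
  1.08355300e+00 -2.74885391e-01]
[-0.31674134  0.33891641  1.80542073  0.07617865  0.82756674 -0.36513495]
grip 0.0071275763424087715 [-1.2, 0.2, 7.0] 10.3
lifted 0.007254224858240459 [-0.2, -0.0, -1.3] 11.2
12.0
```

View pics/w5.png

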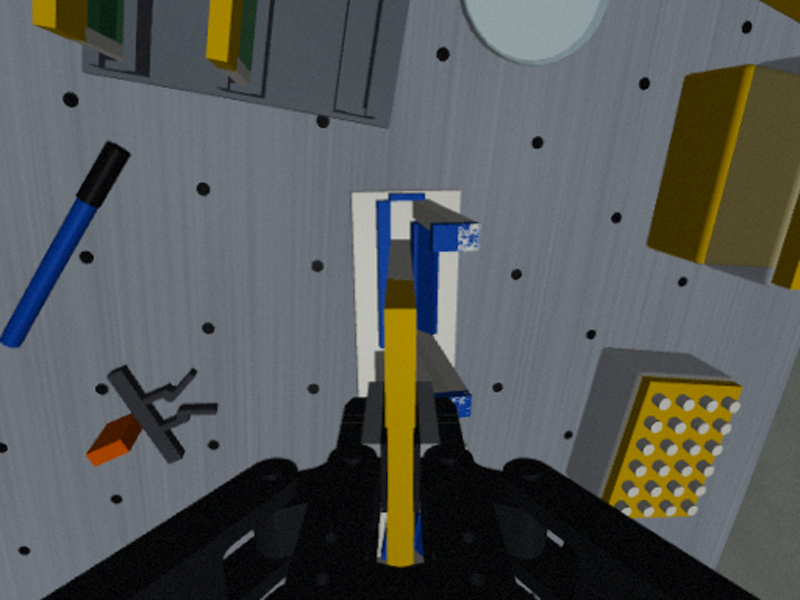

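```bash
python3 - <<'E'
from ops import *
insert(S[0]); dump("wrist","w6"); dump("scene","s6")
E
```

```text
near [0.6, 1.0, -1.2] 12.8
down [0.2, 1.4, 1.5] 13.2
```

View pics/w6.png

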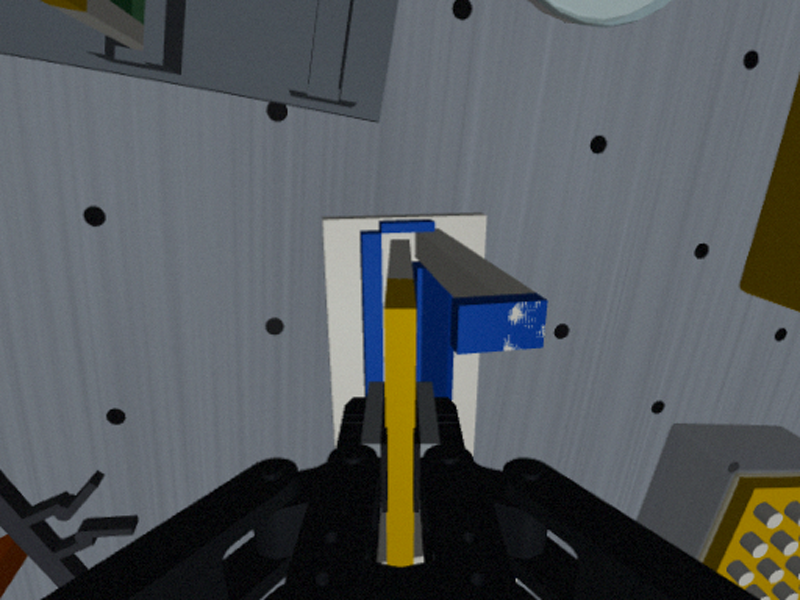

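```bash
python3 - <<'E'
from ops import *
straighten(S[0]); dump("wrist","w7")
E
```

```text
str 0.67 [1.5, 1.2, 5.7] 13.6
str 0.33 [1.6, 0.0, 4.2] 13.9
str 0 [0.8, 0.3, 7.6] 14.2
```

View pics/w7.png

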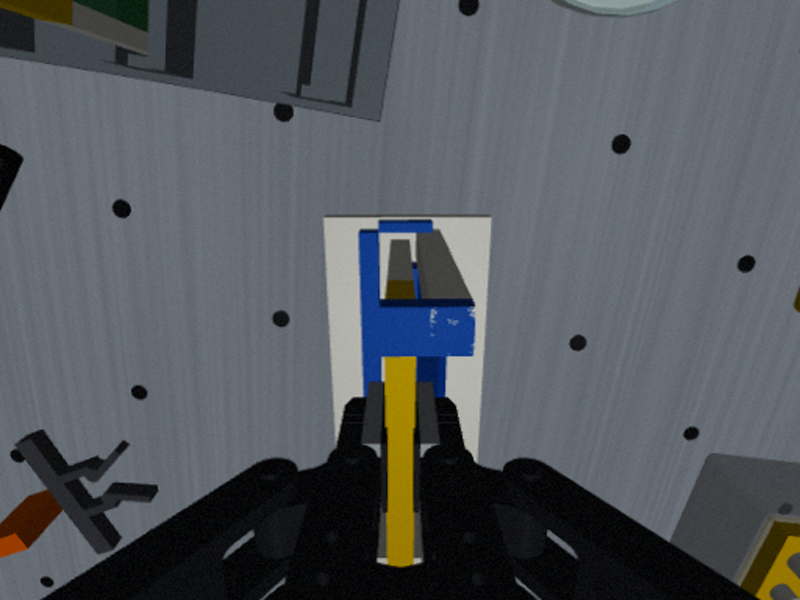

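```bash
python3 - <<'E'
from ops import *
release(S[0],bz=.001); dump("wrist","w8")
grab(C[1]); ins_pre(S[1]); insert(S[1]); dump("wrist","w9")
E
```

```text
low [2.4, -0.7, 5.1] 14.5
out [-0.8, 0.3, -0.8] 15.5
grip 0.007229629829007563 [-1.5, 0.2, 6.0] 17.8
lifted 0.007174310215338725 [0.5, -0.8, -1.0] 18.6
near [0.6, 0.4, -0.1] 20.8
down [0.4, 0.8, 2.3] 21.2
```

View pics/w8.png

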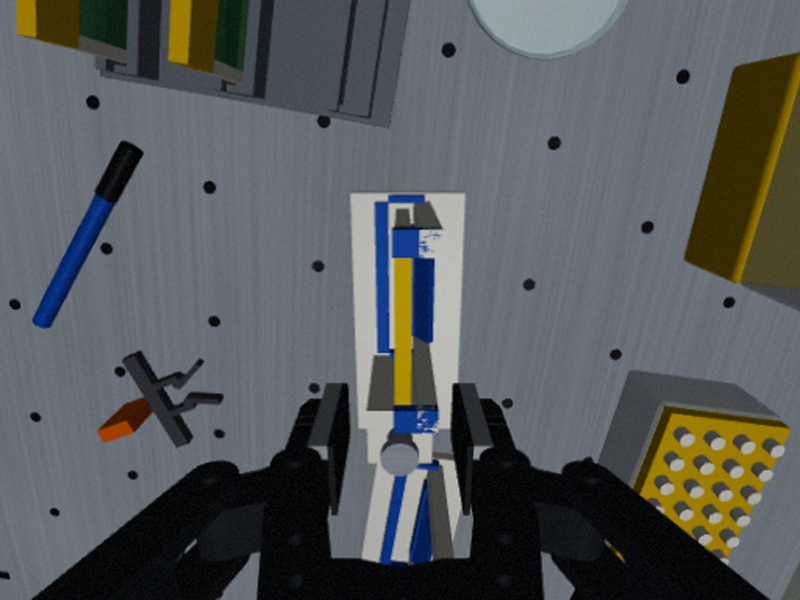

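View pics/w9.png

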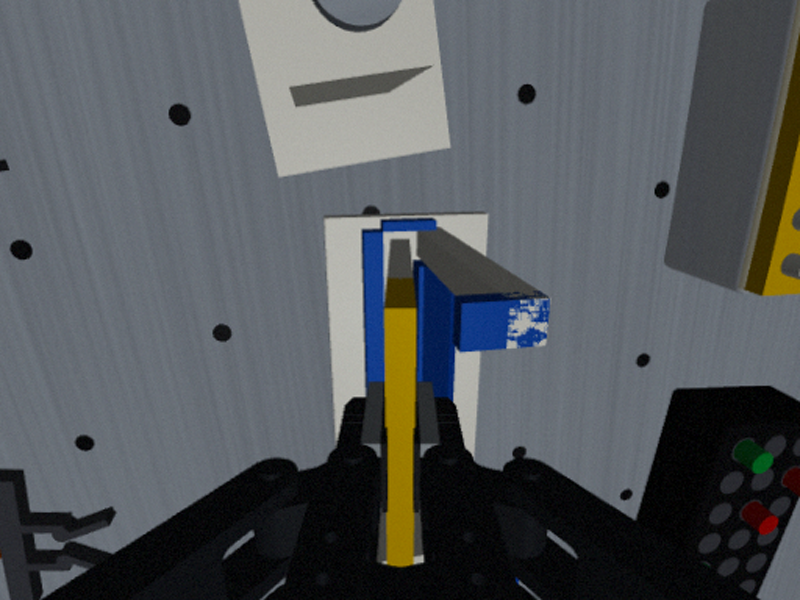

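First cassette stands upright under both lips (w8, yellow edge at (402,330)); the second's foot is in its slot (w9).

```bash
python3 - <<'E'
from ops import *
straighten(S[1]); release(S[1],bz=.001); dump("wrist","w10")
grab(C[0]); ins_pre(S[2]); insert(S[2]); dump("wrist","w11");straighten(S[2]); dump("wrist","w12"); release(S[2],bz=.001); dump("wrist","w13")
E
python3 - <<'E'
import cv2,numpy as np
a=[cv2.resize(cv2.imread(f"pics/w{i}.png"),(400,300)) for i in (10,11,12,13)]
cv2.imwrite("pics/m1.png",np.vstack([np.hstack(a[:2]),np.hstack(a[2:])]))
E
```

```text
str 0.67 [3.0, 0.7, 4.3] 21.6
str 0.33 [2.7, -0.1, 5.5] 21.9
str 0 [1.7, -0.7, 6.5] 22.2
low [3.4, -1.3, 4.2] 22.4
out [-0.5, -0.2, 0.7] 23.4
grip 0.007303364073560961 [-0.9, 0.1, 6.3] 26.4
lifted 0.007699554031688846 [0.7, -0.8, -1.5] 27.2
near [0.1, 0.8, -0.3] 30.1
down [1.0, -1.2, 0.8] 30.6
str 0.67 [1.2, -0.4, 3.6] 30.9
str 0.33 [2.4, 0.1, 4.7] 31.2
str 0 [2.0, -1.5, 5.1] 31.5
low [2.6, -0.8, 4.5] 31.8
out [-0.9, -0.4, -0.8] 32.8
```

View pics/m1.png

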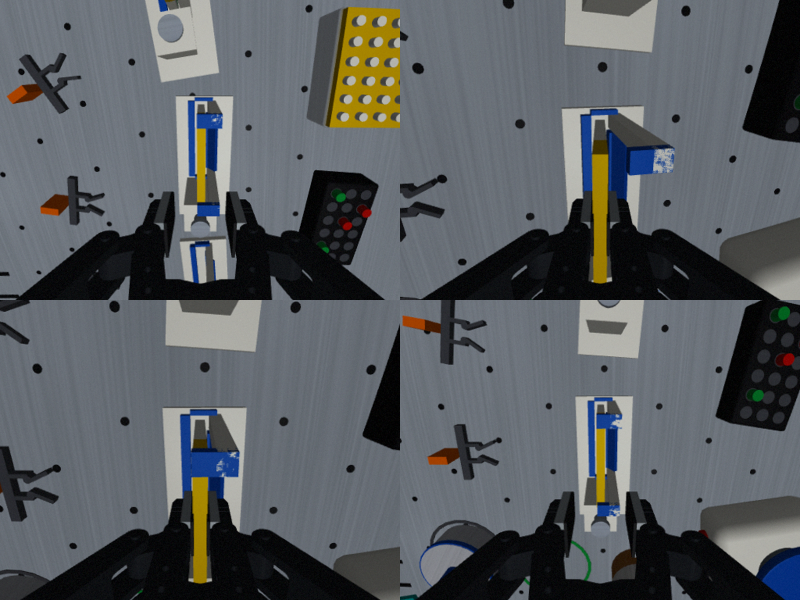

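```bash
python3 - <<'E'
from ops import *
q=ori(np.pi/2).as_quat()
bot.reach([0.56,-.04,0.28],q);dump("wrist","w14"); print(T())
E
```

```text
34.2
```

View pics/w14.png

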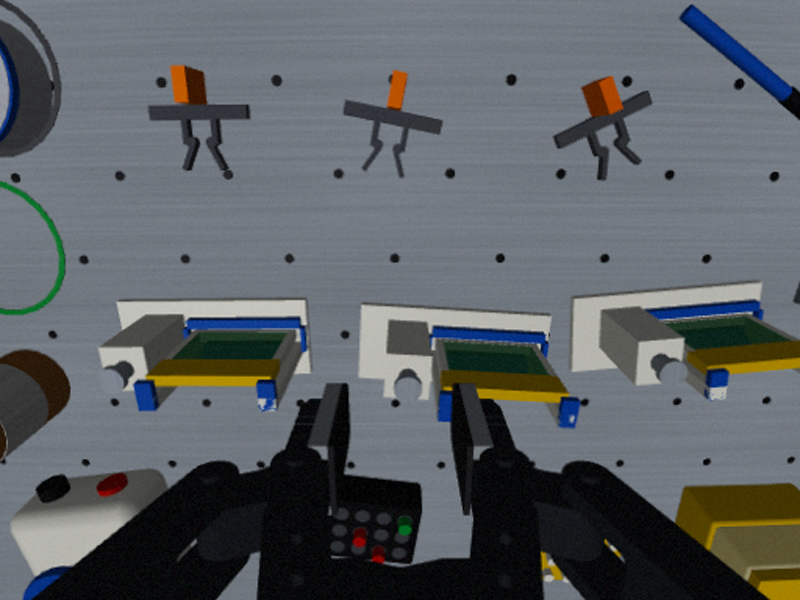

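```bash
python3 - <<'E'
from h import *
c=load("w14"); 
ims=[cv2.resize(c["frame"][38:118,x0:x0+70,::-1],None,fx=3.8,fy=3.8,interpolation=cv2.INTER_CUBIC) for x0 in (92,217,350)]
cv2.imwrite("pics/cl2.png",np.hstack(ims))
E
```

```text
(no output)
```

View pics/cl2.png

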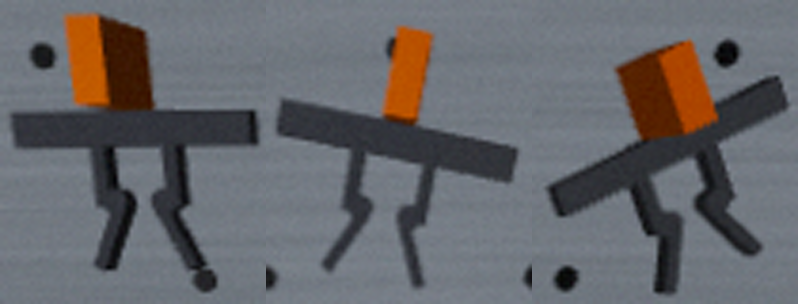

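```bash
python3 - <<'E'
from h import *
c=load("w14")
Q={"A":(350,532,[(555,184),(778,78),(788,103),(566,212),(655,64),(690,42),(718,122),(686,134)]),
"B":(217,266,[(282,99),(518,149),(511,182),(278,130),(398,27),(433,34),(418,122),(385,116)]),
"C":(92,0,[(12,113),(247,111),(250,144),(15,147),(65,16),(101,14),(108,108),(74,104)])}
P=[(-19,-38,9),(-19,38,9),(-8.5,38,9),(-8.5,-38,9),(-43,-5,36),(-43,5,36),(-19,5,36),(-19,-5,36)]
out=[]
for k,(x0,off,q) in Q.items():
    uv=(np.array(q)-[off,0]+.5)/3.8-.5+[x0,38]; p,e=fit2d(c,uv,P,[.45,0,0]); print(k,p.round(4),e.round(1).tolist()); out.append(p)
np.save("clips.npy",out)
E
```

```text
A [0.4716 0.1227 0.4664] [[-0.3, 1.0], [0.1, -0.6], [0.2, 1.3], [-0.1, 1.7], [0.6, -2.1], [-0.1, -0.6], [-0.3, -0.7], [-0.2, 0.3]]
B [ 0.4715 -0.0484 -0.2017] [[-0.1, -0.2], [0.4, 0.1], [0.3, 0.4], [-0.5, 0.8], [0.4, -0.2], [0.2, -0.0], [-0.3, -0.2], [-0.4, -0.5]]
C [ 0.4669 -0.1963 -0.0088] [[-0.5, -0.2], [0.3, -0.1], [0.2, 0.5], [-0.0, 0.1], [-0.0, 0.0], [-0.5, 0.4], [0.2, -0.9], [0.3, 0.2]]
```

```bash
cat >> ops.py <<'E'
def clip_grab(p):
    x,y,a=p; A=R.from_euler('z',a); t=A.apply([-.031,0,0])+[x,y,0]; q=ori(a+np.pi/2).as_quat()
    bot.reach(t+[0,0,.10],q); hand.move_gripper(.04,90)
    bot.servo_line(t+[0,0,.024],velocity=.12)
    hand.move_gripper(0,90); print("grip",get_obs()["gripper_width"].round(4),F(),T())
    bot.servo_line(t+[0,0,.125],velocity=.25); print("lift",get_obs()["gripper_width"].round(4),F())
def clip_tcp(st,dx,dy=0,z=.0825,da=0):
    x,y,a=st; A=R.from_euler('z',a)
    # seat at pin + dx ; tab at -31 along clip
    s=np.array([dx,-.071+dy,0])+R.from_euler('z',da).apply([-.031,0,0])
    return A.apply(s)+[x,y,z+.024], ori(a+da+np.pi/2).as_quat()
def clip_pre(st,dy=0,z=.0825):
    p,q=clip_tcp(st,-.07,dy,z+.02); bot.reach(p,q)
    p,q=clip_tcp(st,-.055,dy,z); bot.servo_line(p,q,velocity=.15); print("pre",F(),T())
def clip_push(st,end=.0005,dy=0,z=.0825,fmax=35):
    for dx in np.r_[-.04,-.034:-.001:.004,end]:
        p,q=clip_tcp(st,min(dx,end),dy,z); bot.servo_line(p,q,velocity=.03)
        f=R.from_euler('z',-st[2]).apply(get_obs()["wrist_force"]); print("push",round(dx*1000,1),f.round(1).tolist())
        if np.linalg.norm(f)>fmax: print("STOP");break
    print(T())
def clip_rel():
    o=get_obs(); hand.move_gripper(.03); bot.servo_line(o["position"]+[0,0,.07],velocity=.2); print("rel",F(),T())
E
python3 - <<'E'
from ops import *
K=np.load("clips.npy")
clip_grab(K[2]); clip_pre(S[2]); dump("wrist","w15"); dump("scene","s15")
E
```

```text
Traceback (most recent call last):
  File "ops.py", line 31, in clip_grab
    hand.move_gripper(0,90); print("grip",get_obs()["gripper_width"].round(4),F(),T())
                                          ^^^^^^^^^^^^^^^^^^^^^^^^^^^^^^^^
AttributeError: 'float' object has no attribute 'round'
```

```bash
sed -i 's/get_obs()\["gripper_width"\].round(4)/round(get_obs()["gripper_width"],4)/g' ops.py
python3 - <<'E'
from ops import *
print(get_obs()["gripper_width"],F())
o=get_obs(); bot.servo_line(o["position"]+[0,0,.1],velocity=.25); print(get_obs()["gripper_width"],F())
clip_pre(S[2]); dump("wrist","w15"); dump("scene","s15")
E
```

```text
0.008220203724672883 [-2.0, 0.5, 7.9]
0.008775605923395187 [0.8, -0.1, -0.8]
pre [0.3, -0.7, -0.0] 38.0
```

View pics/w15.png

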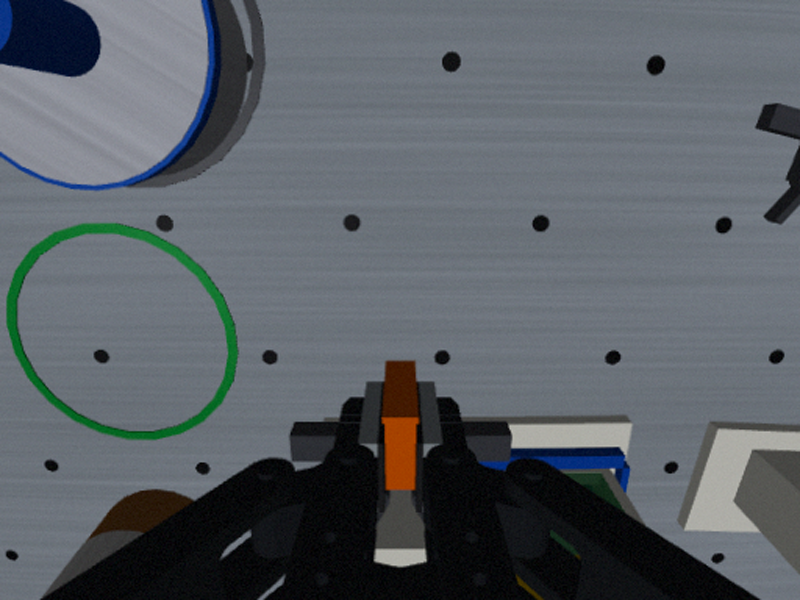

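```bash
python3 - <<'E'
from ops import *
c=load("w15"); o=get_obs()
Rt=R.from_quat(o["orientation"]); A=R.from_matrix(np.c_[Rt.apply([1,0,0]),Rt.apply([0,0,1]),Rt.apply([0,-1,0])])
P=np.array([(-19,-38,9),(-19,38,9),(-8.5,38,9),(-8.5,-38,9),(-19,-38,0),(-19,38,0),(-43,-5,36),(-43,5,36),(-19,5,36),(-19,-5,36),(-43,-5,0),(-43,5,0)])/1000.
W=A.apply(P-[-.031,0,.024])+o["position"]
print((proj(c,W)/.64).round(0).tolist())
E
```

```text
[[286.0, 442.0], [511.0, 442.0], [509.0, 468.0], [288.0, 468.0], [291.0, 427.0], [506.0, 428.0], [379.0, 425.0], [417.0, 425.0], [416.0, 498.0], [381.0, 498.0], [384.0, 366.0], [413.0, 366.0]]
```

```bash
python3 - <<'E'
from h import *
c=load("w15"); save(c,"w15c.png",(170,220,345,330),4.5)
c=load("s15"); save(c,"s15c.png",(130,180,290,290),5)
E
```

```text
(no output)
```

View pics/w15c.png

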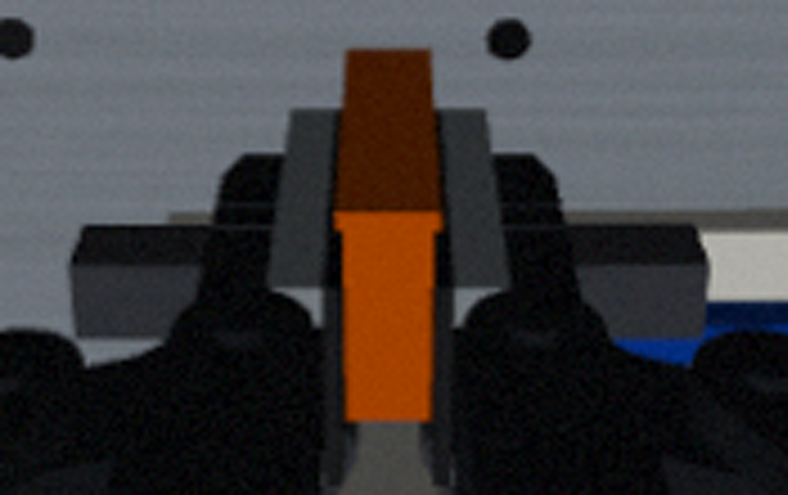

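View pics/s15c.png

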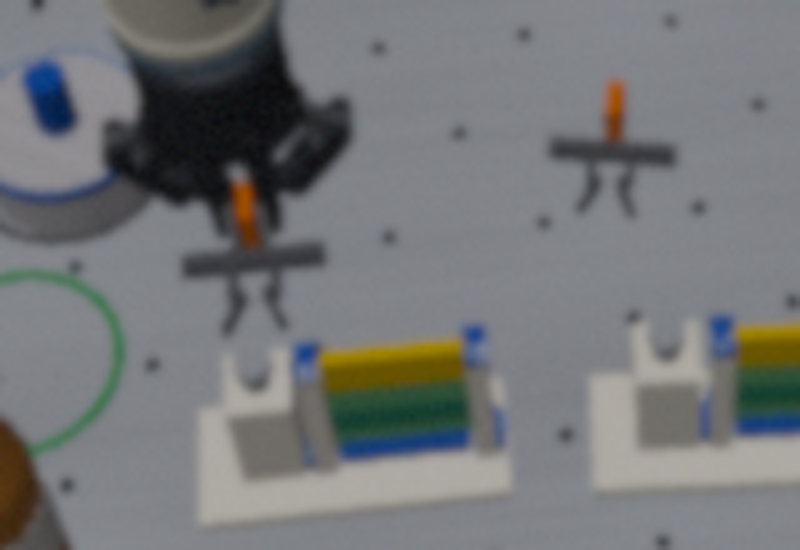

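```bash
python3 - <<'E'
from ops import *
clip_push(S[2]); dump("wrist","w16"); dump("scene","s16"); save(load("s16"),"s16c.png",(130,180,290,290),5)
E
```

```text
push -40.0 [0.2, -0.2, -0.9]
push -34.0 [0.4, -0.1, -0.7]
push -30.0 [-0.6, -0.5, 0.0]
push -26.0 [0.1, 0.4, -0.6]
push -22.0 [-0.5, -0.3, 0.1]
push -18.0 [-0.3, -0.3, -0.1]
push -14.0 [-0.9, 0.2, -1.1]
push -10.0 [-5.0, 0.3, -1.5]
push -6.0 [-4.7, 1.4, -1.2]
push -2.0 [2.1, 1.1, -2.8]
push 0.5 [0.9, 0.9, -1.2]
41.6
```

View pics/s16c.png

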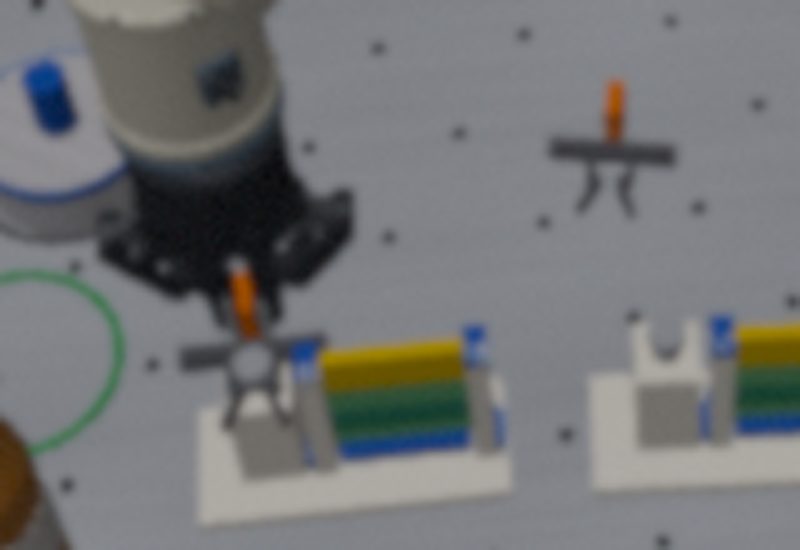

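View pics/w16.png

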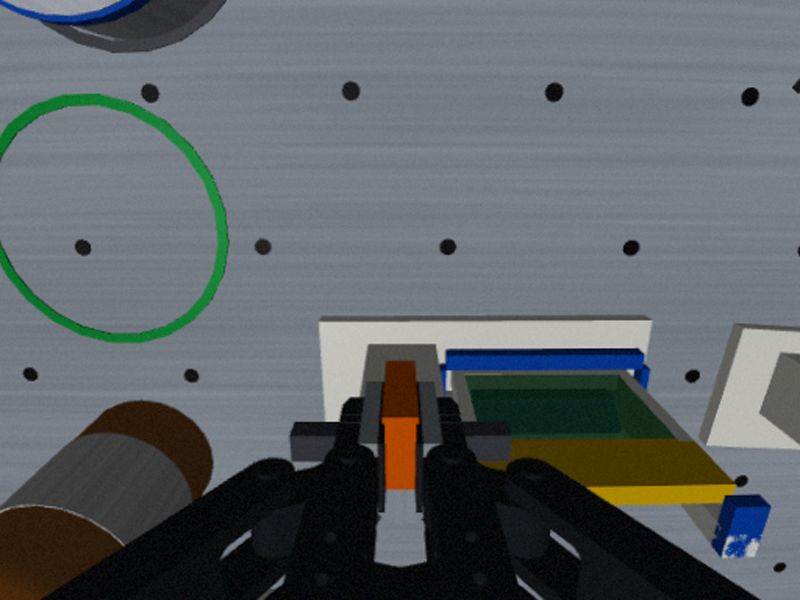

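```bash
python3 - <<'E'
from ops import *
clip_rel(); q=ori(np.pi/2).as_quat()
bot.reach([0.56,0.0,0.28],q);c=dump("wrist","w17"); print(T())
save(c,"w17c.png",(60,180,260,290),4)
E
```

```text
rel [-0.3, 0.5, 0.8] 42.6
43.7
```

View pics/w17.png

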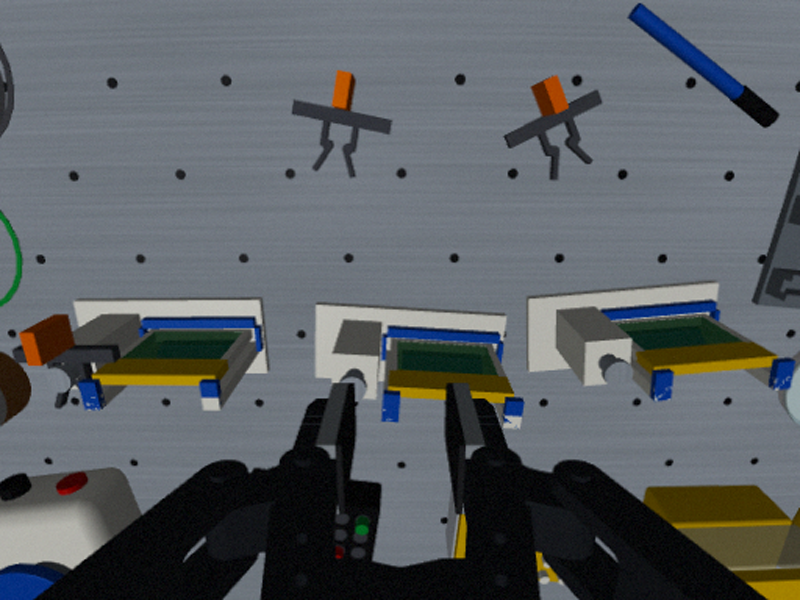

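View pics/w17c.png

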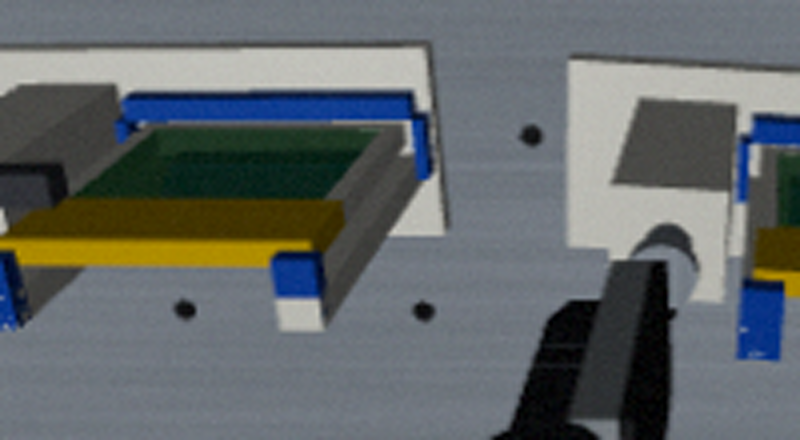

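```bash
cat >> ops.py <<'E'
PB=np.array([(-19,-38,9),(-19,38,9),(-8.5,38,9),(-8.5,-38,9),(-43,-5,36),(-43,5,36),(-19,5,36),(-19,-5,36)])/1000.
def overlay(c,poses,f,box,s):
    im=cv2.resize(c["frame"][box[1]:box[3],box[0]:box[2],::-1],None,fx=s,fy=s,interpolation=cv2.INTER_CUBIC)
    for p in poses:
        W=R.from_euler('z',p[2]).apply(PB)+[p[0],p[1],0]
        uv=(proj(c,W)-box[:2]+.5)*s-.5
        for q in (uv[:4],uv[4:]): cv2.polylines(im,[np.round(q).astype(int)],True,(255,255,0),1)
    cv2.imwrite("pics/"+f,im)
E
python3 - <<'E'
from ops import *
overlay(load("w17"),np.load("clips.npy"),"ov1.png",(180,35,400,125),3.6)
E
```

```text
(no output)
```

View pics/ov1.png

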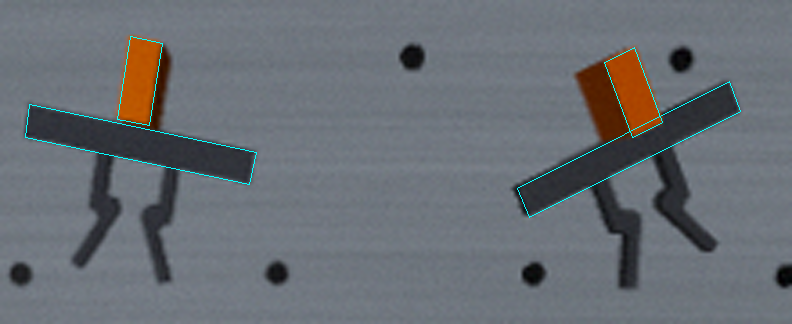

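```bash
python3 - <<'E'
from ops import *
K=np.load("clips.npy")
clip_grab(K[1]); clip_pre(S[1]); dump("wrist","w18"); clip_push(S[1]); dump("wrist","w19"); dump("scene","s19"); save(load("s19"),"s19c.png",(220,180,380,290),5)
E
```

```text
grip 0.0085 [-1.3, 0.0, 6.9] 46.0
lift 0.0083 [-0.2, 1.2, -0.5]
pre [0.4, 0.5, -0.5] 47.3
push -40.0 [-0.2, 0.6, -1.5]
push -34.0 [0.2, 0.7, -1.7]
push -30.0 [0.4, -0.3, -0.8]
push -26.0 [0.6, -0.5, -0.6]
push -22.0 [0.6, 0.9, -0.1]
push -18.0 [0.0, 0.2, -0.4]
push -14.0 [-0.5, 1.0, -0.0]
push -10.0 [-5.1, 0.0, -1.5]
push -6.0 [-6.2, 2.8, -2.0]
push -2.0 [0.6, 1.6, -1.7]
push 0.5 [1.2, 0.4, 0.2]
50.9
```

View pics/s19c.png

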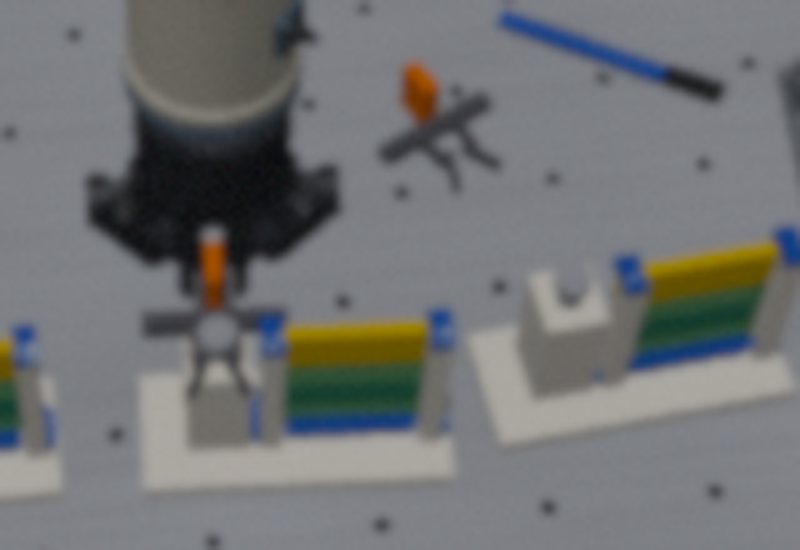

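View pics/w18.png

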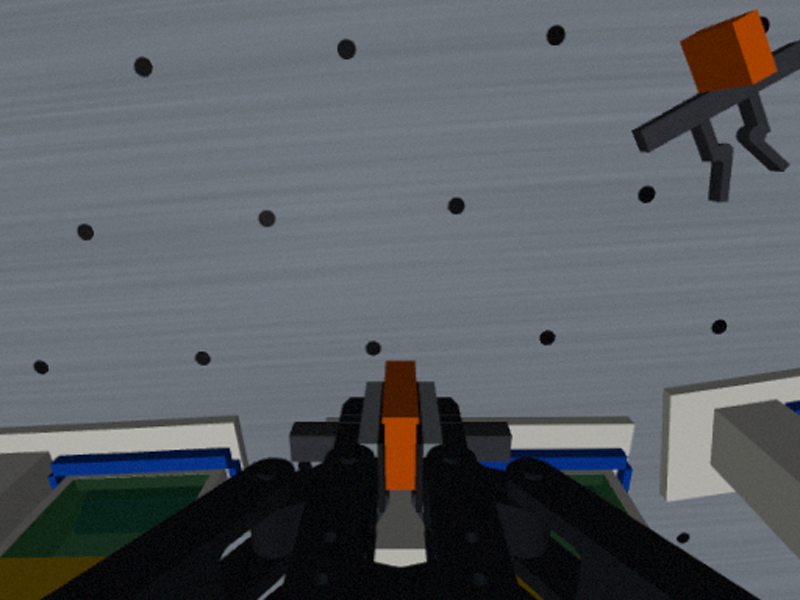

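Clip B is seated around its pin (scene crop, pin at (215,330)). I'll release it and check clip A with an overlay.

```bash
python3 - <<'E'
from ops import *
clip_rel(); q=ori(np.pi/2).as_quat()
bot.reach([0.56,0.1,0.28],q);c=dump("wrist","w20"); print(T())
overlay(c,np.load("clips.npy")[:1],"ov2.png",(230,30,370,125),5)
E
```

```text
rel [-0.0, 0.2, -1.2] 51.8
52.6
```

View pics/ov2.png

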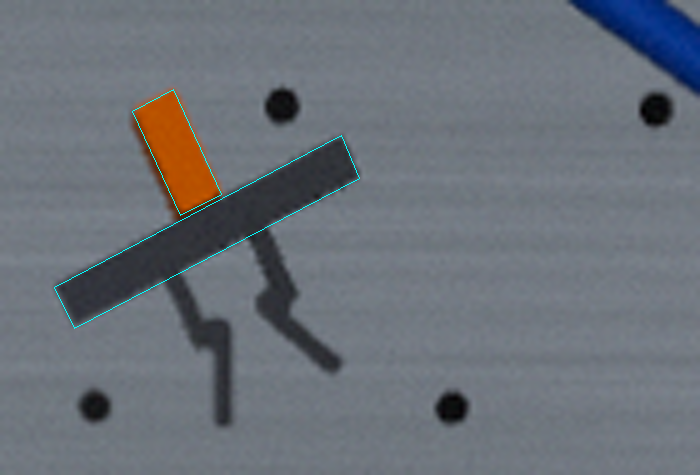

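View pics/w20.png

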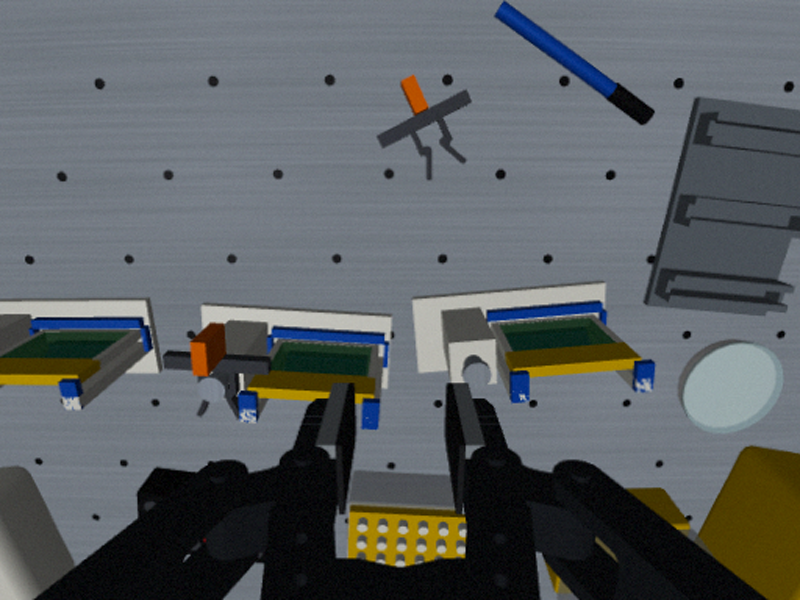

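```bash
python3 - <<'E'
from ops import *
K=np.load("clips.npy")
clip_grab(K[0]); clip_pre(S[0]); dump("wrist","w21"); clip_push(S[0]); dump("scene","s22"); save(load("s22"),"s22c.png",(270,170,430,280),5)
E
```

```text
grip 0.0086 [-1.4, 0.1, 8.0] 54.9
lift 0.0087 [-0.8, -0.3, -0.8]
pre [-0.4, -0.2, -0.2] 56.3
push -40.0 [0.8, 0.4, -0.7]
push -34.0 [0.3, 0.8, -1.0]
push -30.0 [-0.5, -0.1, -0.8]
push -26.0 [-0.5, -0.6, -0.3]
push -22.0 [-0.2, -0.6, -0.8]
push -18.0 [-0.1, -0.9, -0.1]
push -14.0 [-4.6, -0.1, -0.3]
push -10.0 [-5.3, 0.6, -0.8]
push -6.0 [-0.9, -0.3, -1.7]
push -2.0 [0.8, 0.6, -0.5]
push 0.5 [0.4, 0.6, -1.0]
59.8
```

View pics/s22c.png

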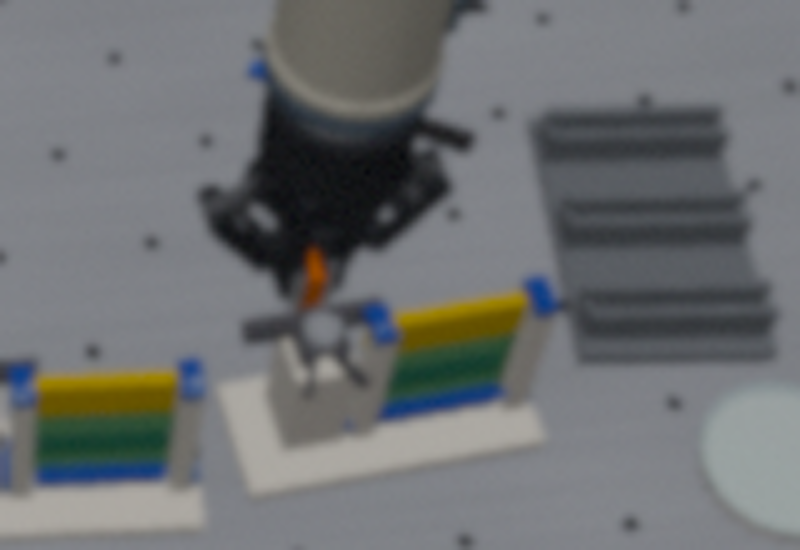

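```bash
python3 - <<'E'
from ops import *
clip_rel(); o=get_obs()["position"]; bot.servo_line([o[0]-.05,o[1],.30],velocity=.3); q=ori(np.pi/2).as_quat()
bot.reach([0.54,-.33,0.30],q);c=dump("wrist","w23"); print(T())
E
```

```text
rel [-0.2, 0.1, -0.1] 60.7
63.1
```

View pics/w23.png

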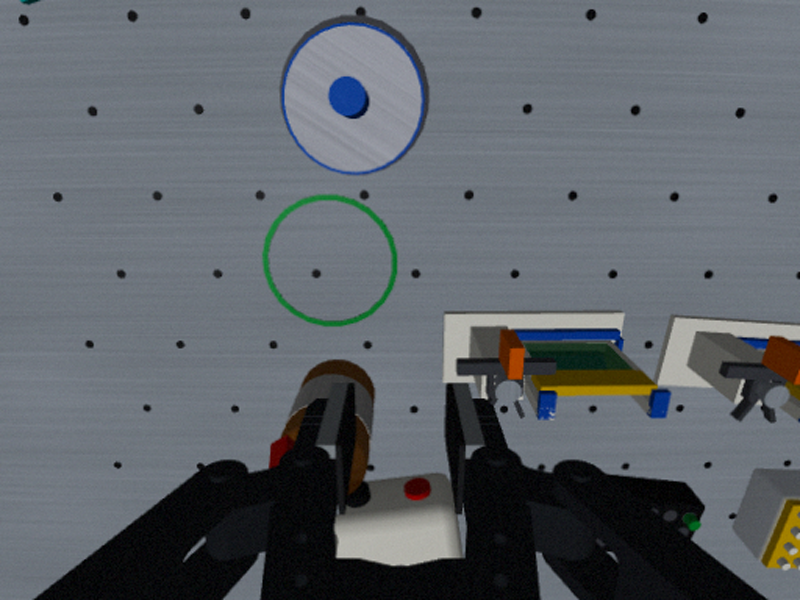

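```bash
python3 - <<'E'
from ops import *
c=load("w23"); f=c["frame"].astype(int)
g=(f[...,1]>f[...,0]+35)&(f[...,1]>f[...,2]+25); g[:110]=0;g[220:]=0;g[:,:150]=0;g[:,270:]=0
v,u=np.nonzero(g); p=onplane(c,np.c_[u,v],0)
r=least_squares(lambda a:np.hypot(p[:,0]-a[0],p[:,1]-a[1])-a[2],[.56,-.39,.06],loss="soft_l1",f_scale=.002); print("ring",r.x,len(u))
# knob top: bright blue
m=(f[...,2]>f[...,0]+60)&(f[...,2]>110); m[:45]=0;m[85:]=0;m[:,:205]=0;m[:,245:]=0
u8=m.astype(np.uint8); n,l,st,ce=cv2.connectedComponentsWithStats(u8); i=1+st[1:,4].argmax(); print(st[i],ce[i], onplane(c,[ce[i]],.088))
for pt in [(338,360),(300,385),(375,385)]: print(onplane(c,[(pt[0]*.64,pt[1]*.64)],0))
# lid rim: center of ellipse approx (354,98)
print("lid",onplane(c,[(354*.64,98.5*.64)],.046)); save(c,"k.png",(170,5,285,120),5)
t=load("s22")
E
```

```text
ring [ 0.56047668 -0.39248106  0.05820548] 928
[210  49  24  25 471] [221.47133758  60.9596603 ] [[ 0.42847282 -0.36390161  0.088     ]]
[[ 0.65669087 -0.38865037  0.        ]]
[[ 0.68382336 -0.42721511  0.        ]]
[[ 0.68358721 -0.35342446  0.        ]]
lid [[ 0.42711814 -0.36252859  0.046     ]]
```

View pics/k.png

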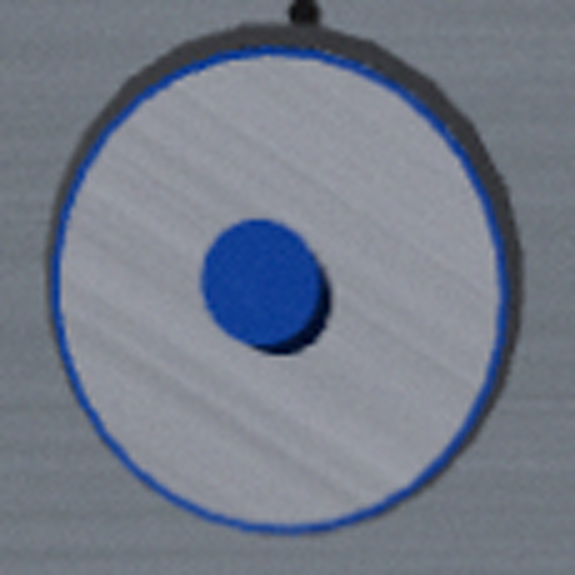

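```bash
python3 - <<'E'
from ops import *
c=load("w2")
for pt in [(50,268),(5,290),(95,388),(132,345),(100,255),(75,285)]: print(onplane(c,[(pt[0]*.64,pt[1]*.64)],.19).round(3))
k=np.array([.4283,-.3636]); g=np.array([.5575,-.3923]); q=ori(np.pi/2).as_quat()
bot.reach([*k,.15],q); hand.move_gripper(.05,30); bot.servo_line([*k,.074],velocity=.12)
hand.move_gripper(0,30); print(get_obs()["gripper_width"],F(),get_obs()["position"],T())
dump("wrist","w24")
E
```

```text
[[ 0.647 -0.397  0.19 ]]
[[ 0.658 -0.425  0.19 ]]
[[ 0.715 -0.388  0.19 ]]
[[ 0.689 -0.362  0.19 ]]
[[ 0.64  -0.369  0.19 ]]
[[ 0.656 -0.386  0.19 ]]
0.023037595329842907 [-0.1, 1.4, 7.0] [ 0.42875841 -0.36391493  0.07485962] 65.4
```

View pics/w24.png

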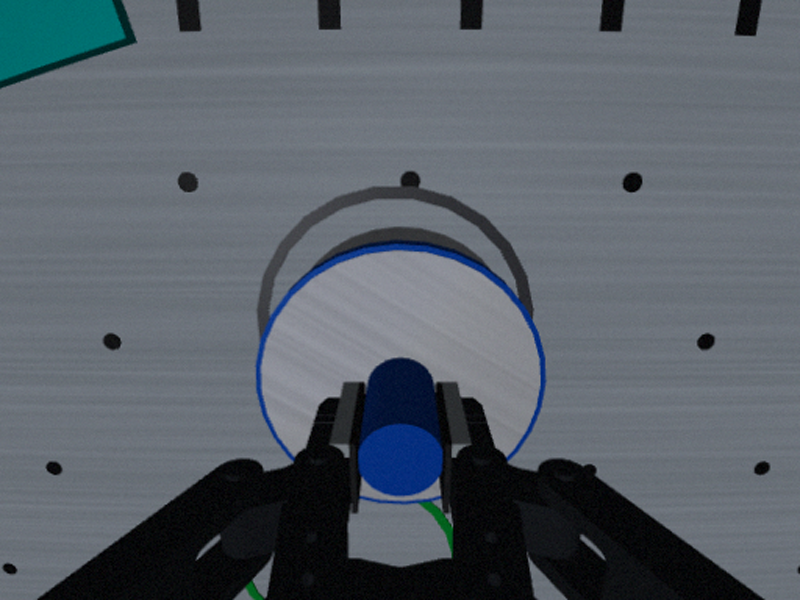

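```bash
python3 - <<'E'
from ops import *
g=np.array([.5575,-.3923]); k=get_obs()["position"][:2]
for s in (.33,.67,1):
    p=k+(g-k)*s; bot.servo_line([*p,.0743],velocity=.06); print(F(),get_obs()["position"].round(4),T())
hand.move_gripper(.05); print(F()); bot.servo_line([*g,.15],velocity=.1)
bot.servo_line([.45,-.30,.32],velocity=.25); print(T())
q=ori(np.pi/2).as_quat(); bot.reach([0.57,-.33,0.30],q);dump("wrist","w25")
dump("top","t25");dump("scene","s25"); print(T())
E
```

```text
[-2.6, 1.6, 6.6] [ 0.4708 -0.3732  0.0748] 66.3
[-2.5, 2.1, 5.4] [ 0.5146 -0.3829  0.0749] 67.2
[-3.3, 1.6, 5.0] [ 0.5572 -0.3923  0.0749] 68.1
[0.2, 0.1, 0.2]
70.4
71.1
```

View pics/w25.png

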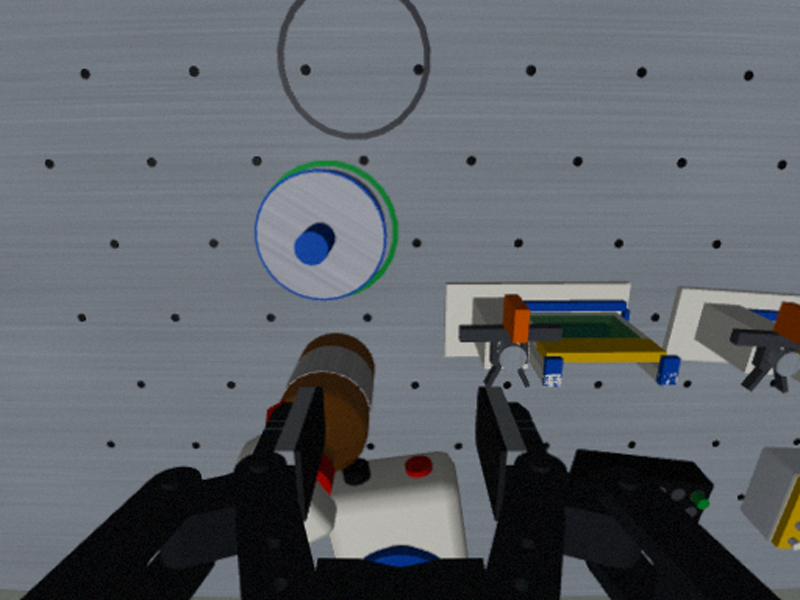

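View pics/s25.png

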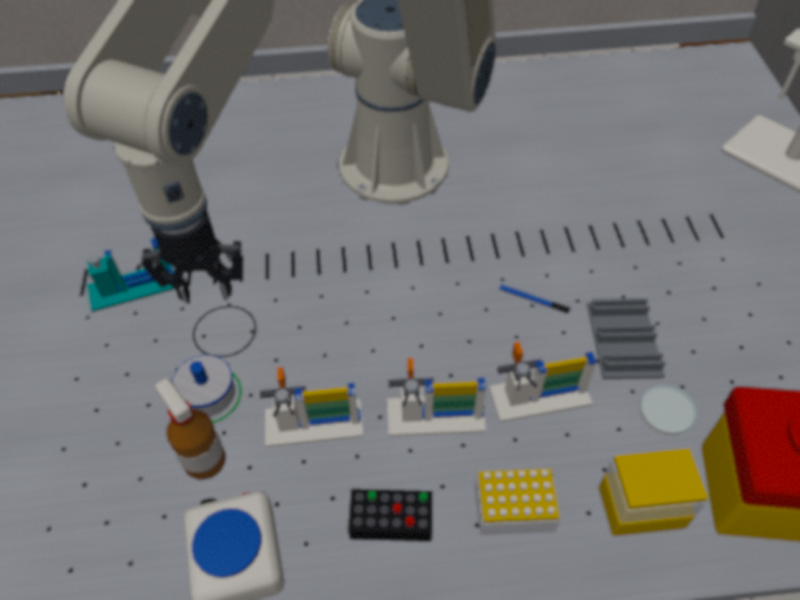

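```bash
python3 - <<'E'
from ops import *
q=ori(np.pi/2).as_quat()
c=load("w25"); ce=onplane(c,[(322*.64,234.5*.64)],.046); print("pot lid centre",ce)
ims=[]
for i in (2,1,0):
    x,y,a=S[i]
    bot.reach([x+.06,y-.03,.29],q); c=dump("wrist",f"f{i}")
    box=(170,85,330,195); s=5
    A=R.from_euler('z',a)
    def pts(P): 
        W=A.apply(np.array(P)/1000.)+[x,y,0]; return np.round((proj(c,W)-box[:2]+.5)*s-.5).astype(int)
    im=cv2.resize(c["frame"][box[1]:box[3],box[0]:box[2],::-1],None,fx=s,fy=s,interpolation=cv2.INTER_CUBIC)
    cv2.polylines(im,[pts([(-3,-45,98),(-3,45,98),(5,45,98),(5,-45,98)])],True,(255,255,0),1)
    z=82.5
    cv2.polylines(im,[pts([(-19,-109,z+9),(-19,-33,z+9),(-8.5,-33,z+9),(-8.5,-109,z+9)])],True,(255,0,255),1)
    t=np.linspace(0,6.28,40); cv2.polylines(im,[pts(np.c_[10*np.cos(t),-71+10*np.sin(t),0*t+100])],True,(0,0,255),1)
    cv2.imwrite(f"pics/f{i}o.png",im)
print(T())
E
```

```text
pot lid centre [[ 0.55497432 -0.39061326  0.046     ]]
73.6
```

View pics/f2o.png

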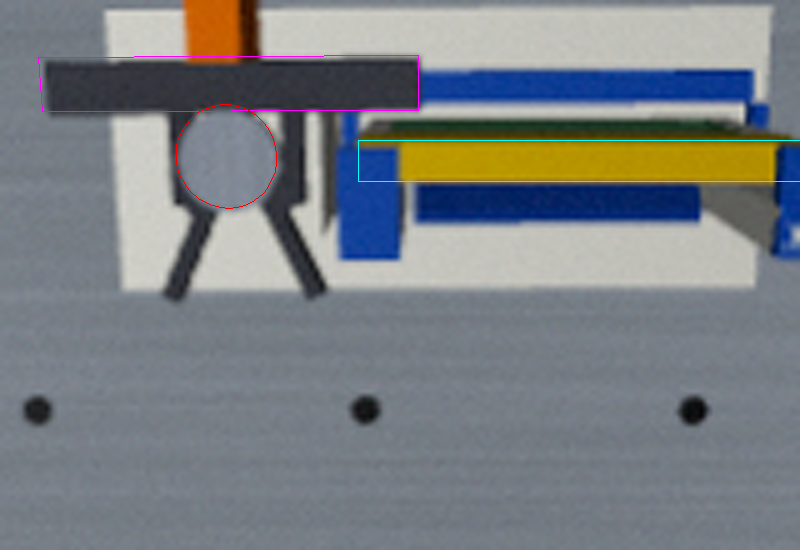

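View pics/f1o.png

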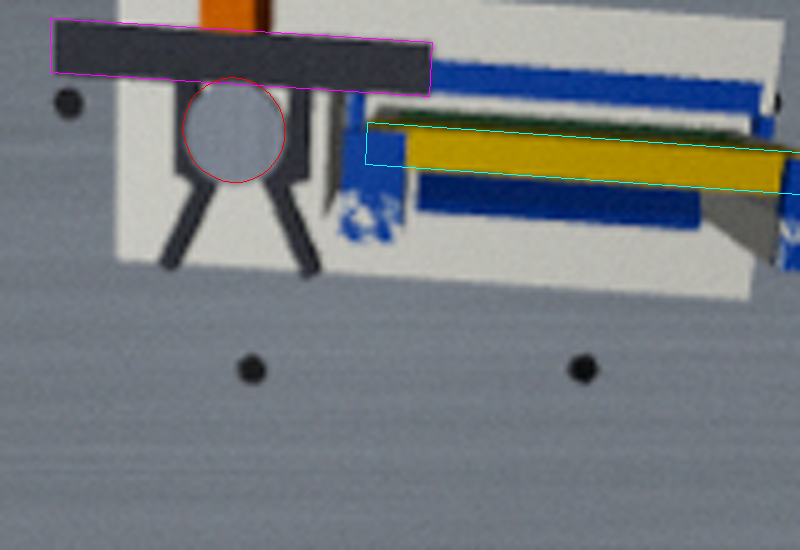

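View pics/f0o.png

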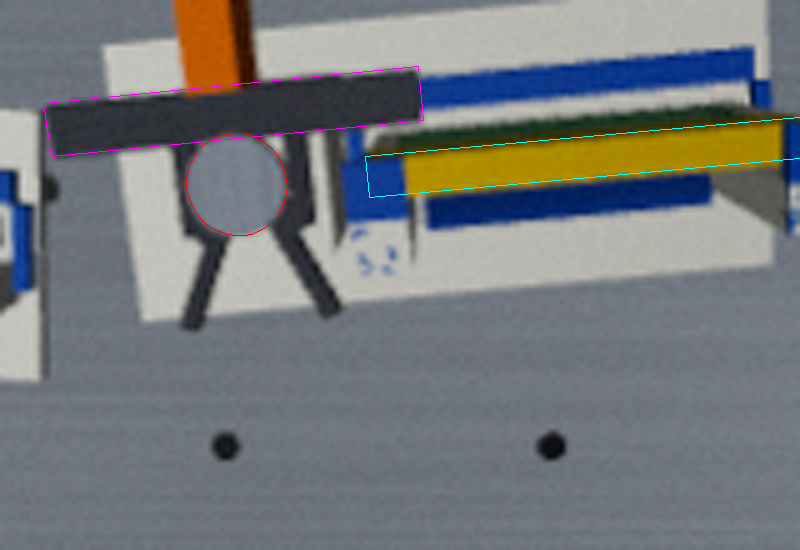

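```bash
python3 - <<'E'
from ops import *
print(F(),T()); hand_in()
E
```

```text
[0.1, -0.6, 0.5] 73.6
the job is handed in; nothing more can be done
```

I moved all three gel cassettes from the grey rack into their own white and blue stands, pushed a clip onto each stand's pin, and slid the buffer pot to the green ring. The job was handed in at 73.6 s of the 210 s allowed.

Last checks:
- **Cassettes:** overlaid on close wrist-camera views, each upright edge matched its expected place within about 1 mm. Their position along the slot is partly hidden by the lips, so I could not check it directly. The slot itself allows only about ±4 mm, against the 8 mm limit.
- **Clips:** each pushed with about 5–6 N, then the force dropped as the clip snapped on. In the final views each cross-bar lies where a seated clip's should, also within about 1 mm. No clip had been knocked aside.
- **Pot:** it was slid without lifting. Its lid centre measured about 6 mm from the green ring's centre, against the 15 mm limit.
- **Everything else:** the pen, dish, spray bottle and turquoise stand look unmoved. The arm was clear of everything at hand-in.

One small disagreement: with the first clip gripped, the wrist camera showed it about 2 mm off where I expected. It snapped on normally at the planned position, so I left it. No check failed.

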